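Hold a spread circlip at its groove on an axle stub

TASK

Push the loose axle unit along the bench until its round flange is fully home against both bars of the vee stop. Then pick the circlip pliers up by the handles, squeeze them right to their stop so that the clip on the tips is spread, bring the clip over the end of the axle stub and lower it, level and without forcing it, to the groove at the foot of the stub. Finish still holding it there, spread and around the groove (do not let it snap in, I want to check the bearing float first), with the axle unit still home in the stop and the loose things lying about left undisturbed.

Things in the scene. Friction and masses are not known exactly. Their poses are not given: they have to be found in the camera images.
- axle: Axle unit, loose, about 0.8 kg, slides on the bench. Round parts on one upright axis: steel flange, 100 mm across, 0 to 10 mm high; guide roller, 65 mm across, up to the bearing face at 46 mm; bare steel axle stub, 36 mm across, up to 82 mm. The ring groove (33 mm across) is the lowest 5 mm of the stub, from 46 to 51 mm. Origin: centre of the underside, z up. Push it at the roller.
- groove (a point): Point on the axle unit's axis at the middle height of the ring groove: 48.5 mm above the unit's underside, 2.5 mm above the bearing face, 33.5 mm below the end of the stub.
- vee_stop: Vee stop bolted to the bench: two bars, 90 mm long, 16 wide, 20 high, meeting at a right angle. Origin: on the bench, the point where the centre of the axle unit lies when its flange touches both bars. x points from there into the corner, 71 mm away; the vee is open to -x. The axle unit starts 60 to 110 mm out on that open side, up to 20 mm off to one side.
- pliers: Circlip pliers, loose, 0.35 kg, lying flat, the clip hooked on the bent tips (it stays on). Origin: under the pivot, at the level of the underside; z up, x from handles to clip; 22 mm high in all. Two black handles, 13 mm wide, 22 high, run 28 to 123 mm behind the pivot, left and right, sprung apart; the jaws end 75 mm ahead of the pivot, nothing stands above the ring.
- pliers_grip (a point): Midway between the handles, 55 mm behind the pivot, 11 mm above the underside: squeeze here from above, closing along the pliers' y, and grip firmly (balance point 34 mm nearer the clip). Over the outsides the handles measure 54 mm here when free (each splayed 10 degrees, wider to the rear), 30 to 34 mm and parallel at the stop; 10 N squeezes them. Released, they spring open and the clip closes.
- clip_center (a point): Centre of the spread clip's opening at half its thickness, 2.5 mm above the pliers' underside; axes as the pliers. The clip is a flat open ring, 3 mm thick, gap towards the pivot, opening 33 mm across when free, 40 to 42 mm at the stop (over 2 mm clear of the stub all round), 54 mm over the outside; the tips' pins end 1 mm below it. The point is 87 mm ahead of the pivot when free, 82 when spread.
- pliers_left (a joint): Squeeze of the pliers: turn of the left arm about the pivot (the right one turns equally). 0 when free, 0.17 rad at the stop (up to 0.23 with a hard grip); at 0.12 the clip's opening is 37.7 mm.
- sealer_press: Obstacle, fixed: sealing machine in the middle of the bench, x 0.49 to 0.86, y -0.17 to 0.13, its body 0.1 m high, its raised press 0.38 m; pass in front of it (x under 0.47) or keep the arm high.
- clamp_jig: Obstacle, fixed: toggle clamp on a base plate at the left, x 0.48 to 0.60, y 0.38 to 0.58, its lever reaches to y 0.31; up to 0.13 m high.
- scissors: Bystander, loose: scissors with black loops, 206 mm, lying on the bench; leave alone.
- box_cutter: Bystander, loose: orange box cutter, 158 mm, lying on the bench; leave alone.
- handle_grip: Bystander, loose: teal tool handle, 170 mm, lying on the bench; leave alone.
Mind the look-alikes: they are no part of the job. Leave any purple look-alike of the axle alone.

How it is judged:
On the way, in this order (a step that is already met when the one before it is completed fails the run):
1. the axle unit is pushed home against both bars of the vee stop (horizontal distance between axle and vee_stop below 0.005 m and angle between axle's own z axis and vertical below 0.05 rad), for 0.2 s.
2. the clip, spread by the squeezed pliers, is held over the end of the stub (value of joint pliers_left above 0.12 rad and contact force between the fingers and pliers above 2 N and horizontal distance between clip_center and groove below 0.02 m and z of clip_center in the frame of axle above 0.085 m), for 0.1 s.
At the end, for the whole second after the job is handed in: Pliers held squeezed (over 0.12 rad), off the bench and at rest; clip within 4 mm of the stub's axis, within 2.5 mm of the groove's middle height, level within 5 degrees, pressing on the axle unit under 8 N; axle unit upright, within 7 mm of its home in the vee stop (horizontal distance between axle and vee_stop below 0.007 m and angle between axle's own z axis and vertical below 0.05 rad and value of joint pliers_left above 0.12 rad and contact force between the fingers and pliers above 2 N and horizontal distance between clip_center and groove below 0.004 m and z of clip_center in the frame of axle between 0.046 and 0.051 m and angle between clip_center's own z axis and vertical below 0.09 rad and contact force between pliers and axle below 8 N and height (world z) of pliers above 0.03 m and linear speed of pliers below 0.02 m/s); the arm keeps its last pose, push and grip.
It fails at once if scissors, box cutter or tool handle moved more than 3 cm (distance of any of scissors, box_cutter, handle_grip from where it was at the start of the episode above 0.03 m).
It fails at once if the axle unit tipped over (angle between axle's own z axis and vertical above 0.4 rad).
It fails at once if the clip or pliers forced against the axle unit with more than 25 N (contact force between pliers and axle above 25 N).
It also fails if it takes over 67 s, if anything falls off the work surface, if the arm or the gripper's body presses on something with over 40 N, if the wrist force passes 120 N, or if a joint passes its speed limit or range.

ROBOT

A 6-joint arm with a two-finger parallel gripper is mounted at the origin on a cart in front of the work surface, level with it; the furniture and walls round the work are solid. World frame = base frame: x ahead of the robot, y to its left, z up, the work surface at z = 0. Lengths are in m, angles in rad, forces in N, time in s.
With the tool pointing down it reaches from about 0.35 to 0.975 m from the base axis. Payload 4.9 kg.
Tool frame: the origin (TCP) lies midway between the tips of the shut fingers; the grasp point (between the pads) lies manip.grip_depth behind it (manip.grip_depth is the distance from the TCP to the grasp point, in m); z points along the fingers, x is the direction in which the jaws open and shut, and the axes are right-handed (so a half turn about z gives the same grasp; the last joint's range is limited). The gripper opens to 85 mm and grips with 20 to 120 N. Pads are 22 mm wide; open, the fingers measure 114 mm over their backs; the gripper's body (76 mm by 85 mm) begins 54 mm behind the grasp point. The pads swing forward as they close: fully open they stand 13 mm farther back than shut.
Start: joints at [-1.456, 0.053, 1.613, -0, 1.476, -0.119], TCP at [0.145, -0.608, 0.231] pointing down, gripper open.
Joint ranges: [-3.01, 3.01], [-1.01, 2.22], [0.06, 2.58], [-1.02, 4.17], [0.09, 2.62], [-3.14, 3.14]. Speed limits (rad/s): [2.57, 2.57, 3.14, 3.14, 3.14, 3.14].

INTERFACE

Orientations are given as a unit quaternion [w, x, y, z].
In Python, from plant import state, grab_frame, ticket, manip gives the robot as it stands.
- The arm moves only by the tool carry_out, never from a script. Its argument "moves" is a list that holds one entry, the list of rows, each a list of 7 numbers: the turn, a rotation vector about the tool's x, y, z each as a share of 5 degrees, from -1 to 1, then the shift along the tool's x, y, z each as a share of 0.04 m, from -1 to 1, then the gripper command: -1 is shut, 1 is fully open, values between are in proportion. A call has 1 to 8 rows; each row shifts and turns the commanded pose from where the row before left it, along the tool's axes as they then stand; what a row does not reach is not made up. A row lasts 1/12 s, in which the tool goes at most 41.7 mm and 7.16 degrees, less where a joint would pass 70% of its speed; a pose out of reach is approached as far as the arm can. A call with a number of a shift or a turn outside -1 to 1 is refused whole. A call with a gripper value outside its range is refused whole. The fingers move at their own pace and stop on an object; the grip force is fixed at half the most. Time passes only in rows, so rows that do not move let the fingers close. It gives the time, the measured TCP pose, the force and the opening at its end, in the units of the state.
- state(): the state, without advancing time (a new reading comes with each control period).
- grab_frame(name): name is "scene" or "top" or "wrist"; returns a dict with "frame" (400x640x3 uint8, red, green, blue), "z_map" (400x640 float32, m along the optical axis (not along the pixel's ray), 0 where there is no reading), "K" (3x3 intrinsics, pixels), "world_from_camera" (4x4, takes a point from camera to world coordinates); the wrist camera has in their place "hand_eye" (4x4, takes a point from camera to tool coordinates, whose origin is the TCP and whose axes are the tool frame's). Camera axes: x right, y down, z forward; pixel columns grow to the right and rows downward; lengths in m; the calibration is good to about 2 mm. A picture is of the moment at which its call begins: read the wrist's pose just before it.
- ticket.job_done(): hands the job in, once; it reports no verdict.
The state is a dict: "time": time; "joint_pos": joint angles; "joint_vel": joint speeds; "joint_efforts": joint torques, N m; "tool_pos": TCP position; "tool_rot": TCP orientation; "contact_force": force on the tool from outside, world axes, zero at the start; "ft_torque": the same for the moment, N m; "gripper_width": opening from 0.0 (shut) to 1.0 (fully open).
Only numpy, scipy, OpenCV 4.12 (cv2) and the standard library are available. Lean on these libraries where they do the work, as an engineer would, in place of code of your own. Each camera call takes 0.05 s, during which the arm holds its last target.

## Working session

There is one attempt and no reset: what is moved stays moved. The work goes in short steps, Python scripts to look and compute and a tool call to move; the robot and the scene stay as the last step left them, time stands still between calls to the robot, and variables do not carry over. Pictures are saved under pics/ and viewed, and the job is handed in when it is done.

Besides the shell and the picture viewer there is one more tool, called as a command line: name --argument value ..., lists and objects as JSON in quotes. carry_out: Moves the arm, as the interface text tells. Shift numbers are shares of 0.04 m and turn numbers shares of 5 degrees, none past 1 either way. Its arguments: {"type":"object","properties":{"moves":{"type":"array"}},"required":["moves"]}

```bash
ls; mkdir -p pics; cat > h.py <<'E'
import numpy as np, cv2
from plant import state, grab_frame, ticket, manip
def save(n,im): cv2.imwrite('pics/'+n+'.png', cv2.cvtColor(im,cv2.COLOR_RGB2BGR))
E
python3 - <<'E'
from h import *
print(state()); print(manip.grip_depth)
for n in ['scene','top','wrist']:
    f=grab_frame(n); save(n+'0',f['frame']); np.savez(n+'0.npz',**f)
    print(n,f['K'].round(1).tolist(), (f['world_from_camera'] if 'world_from_camera' in f else f['hand_eye']).round(4).tolist())
E
```

```text
pics
{'time': 0.0, 'joint_pos': array([-1.45602636e+00,  5.33742954e-02,  1.61430298e+00, -1.92139778e-06,
        1.47601272e+00, -1.19001931e-01]), 'joint_vel': array([-0.00057106,  0.00049703, -0.00035342, -0.0001354 ,  0.0005967 ,
        0.00027811]), 'joint_efforts': array([ 7.82705174e-04, -3.93674362e+01, -3.70178747e+01, -3.64551738e-05,
        7.02892430e-03, -1.52738801e-05]), 'tool_pos': array([ 0.14470626, -0.60736907,  0.23004685]), 'tool_rot': array([-7.42414771e-04,  7.84744316e-01, -6.19818730e-01, -7.40629071e-04]), 'contact_force': array([ 0.03523076,  0.14504599, -0.35568841]), 'ft_torque': array([-0.02570681,  0.03811321, -0.03287489]), 'gripper_width': 0.9965703037695686}
0.0187
scene [[401.4, 0.0, 319.8], [0.0, 401.4, 200.9], [0.0, 0.0, 1.0]] [[-0.8492, -0.3001, 0.4345, -0.0766], [-0.5278, 0.5059, -0.6822, 1.0037], [-0.015, -0.8087, -0.5881, 0.8766], [0.0, 0.0, 0.0, 1.0]]
top [[374.5, 0.0, 319.2], [0.0, 374.5, 201.3], [0.0, 0.0, 1.0]] [[0.0164, -0.9926, 0.1206, 0.4149], [-0.9998, -0.0177, -0.0096, 0.0667], [0.0117, -0.1204, -0.9927, 1.2341], [0.0, 0.0, 0.0, 1.0]]
wrist [[354.0, 0.0, 318.7], [0.0, 354.0, 203.4], [0.0, 0.0, 1.0]] [[1.0, 0.0009, -0.0005, -0.0003], [-0.0007, 0.9601, 0.2795, -0.0714], [0.0007, -0.2795, 0.9601, -0.1418], [0.0, 0.0, 0.0, 1.0]]
```

View pics/scene0.png

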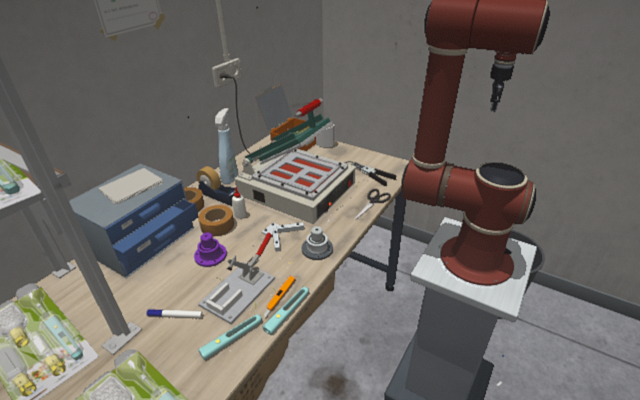

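View pics/top0.png

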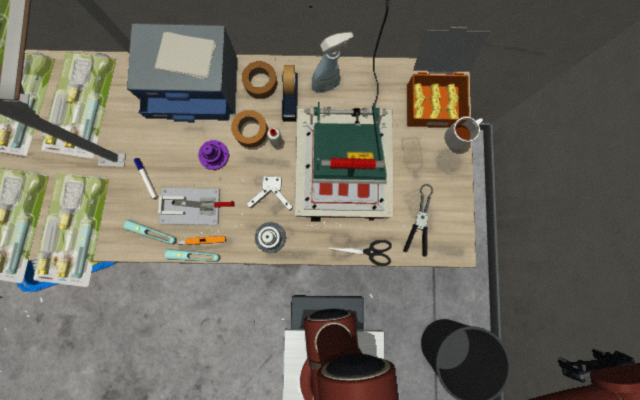

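View pics/wrist0.png

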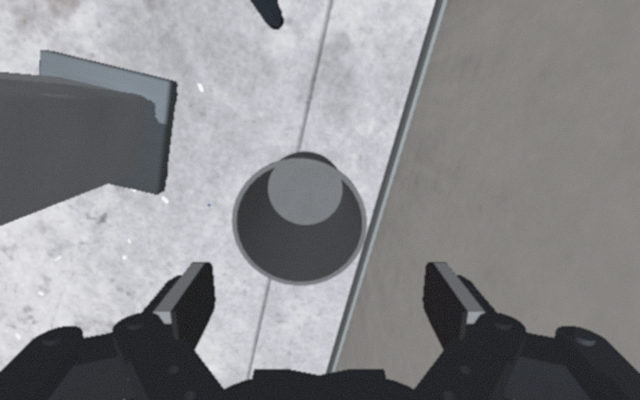

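The top view shows the grey axle at about (270,237), the purple look-alike at (213,154), the white vee stop at (270,190) and the pliers at (420,220) with the clip at (427,190). The scissors are at (365,252). I take the grey axle as the real one, because the task rules out the purple one. Next I'll confirm with enlarged crops.

```bash
python3 - <<'E'
from h import *
im=np.load('top0.npz')['frame']
a=cv2.resize(im[165:265,230:310],None,fx=4,fy=4,interpolation=cv2.INTER_CUBIC)
b=cv2.resize(im[170:270,380:460],None,fx=4,fy=4,interpolation=cv2.INTER_CUBIC)
save('crop0',np.hstack([a,b]))
E
```

```text
(no output)
```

View pics/crop0.png

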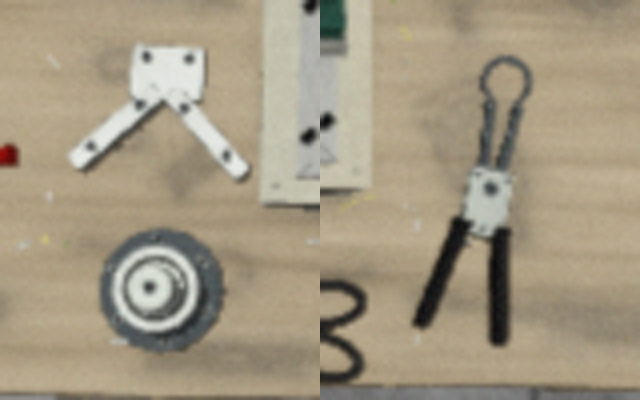

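The left crop shows the steel and white axle at crop (150,290) with the vee above it. The right crop shows the pliers lying flat: ring at (505,80), pivot at (490,188), two black handles. Now I'll measure.

```bash
cat >> h.py <<'E'
def ray(f,uv,z,T=None):
    T=f['world_from_camera'] if T is None else T
    uv=np.atleast_2d(np.asarray(uv,float)); K=f['K']
    d=np.c_[(uv[:,0]-K[0,2])/K[0,0],(uv[:,1]-K[1,2])/K[1,1],np.ones(len(uv))]@T[:3,:3].T
    o=T[:3,3]; return (o+d*((z-o[2])/d[:,2])[:,None])
def T_of(p,q):
    from scipy.spatial.transform import Rotation as R
    T=np.eye(4);T[:3,:3]=R.from_quat([q[1],q[2],q[3],q[0]]).as_matrix();T[:3,3]=p;return T
def wristshot():
    s=state(); f=grab_frame('wrist'); f['world_from_camera']=T_of(s['tool_pos'],s['tool_rot'])@f['hand_eye']; return s,f
E
python3 - <<'E'
from h import *
f=dict(np.load('top0.npz'))
im=f['frame']; hsv=cv2.cvtColor(im,cv2.COLOR_RGB2HSV).astype(int)
# pliers handles: dark pixels in crop
v=hsv[...,2]; s=hsv[...,1]
m=np.zeros(v.shape,np.uint8); m[220:262,400:432]=(v[220:262,400:432]<60)
n,l,st,c=cv2.connectedComponentsWithStats(m)
for i in range(1,n):
    if st[i,4]>20:
        ys,xs=np.nonzero(l==i); P=ray(f,np.c_[xs,ys],0.022)[:,:2]
        mn=P.mean(0); w,V=np.linalg.eigh(np.cov((P-mn).T)); d=V[:,1]; d*=np.sign(d[0]); t=(P-mn)@d
        print('handle',st[i].tolist(),mn.round(4),d.round(3),np.degrees(np.arctan2(d[1],d[0])).round(1),t.min().round(4),t.max().round(4))
# vee: white
m=np.zeros(v.shape,np.uint8); sub=(slice(172,215),slice(244,294)); m[sub]=((s[sub]<40)&(v[sub]>150))
ys,xs=np.nonzero(m); print('vee px',len(xs),xs.min(),xs.max(),ys.min(),ys.max())
hl=cv2.convexHull(np.c_[xs,ys].astype(np.int32)); print(cv2.approxPolyDP(hl,1.5,True)[:,0].tolist())
for uv in [(249,205),(289,208),(249,202),(292,208),(270,188)]: print(uv,ray(f,uv,0.02).round(4))
# axle flange
gray=cv2.cvtColor(im,cv2.COLOR_RGB2GRAY)
print('axle guess',ray(f,(230+150/4,165+287/4),0.082).round(4), ray(f,(230+161/4,165+290/4),0.01).round(4))
print('pivot',ray(f,(380+170/4,170+188/4),0.02).round(4),'ring',ray(f,(380+185/4,170+82/4),0.004).round(4))
dp=f['z_map']
def pt(u,w):
    z=dp[w,u];K=f['K'];p=np.array([(u-K[0,2])/K[0,0]*z,(w-K[1,2])/K[1,1]*z,z,1]);return (f['world_from_camera']@p)[:3].round(4)
for u,w in [(267,237),(278,237),(270,190),(422,217)]: print(u,w,pt(u,w))
E
```

```text
handle [404, 224, 13, 28, 109] [ 0.4501 -0.2401] [ 0.92  -0.391] -23.0 -0.047 0.0453
handle [422, 227, 5, 29, 117] [ 0.4393 -0.2867] [ 1.    -0.028] -1.6 -0.0452 0.0452
vee px 494 247 291 176 209
[[291, 207], [288, 209], [248, 206], [247, 203], [263, 176], [280, 177]]
(249, 205) [[0.5462 0.2833 0.02  ]]
(289, 208) [[0.5387 0.153  0.02  ]]
(249, 202) [[0.556  0.2837 0.02  ]]
(292, 208) [[0.5388 0.1432 0.02  ]]
(270, 188) [[0.6034 0.2169 0.02  ]]
axle guess [[0.4428 0.212  0.082 ]] [[0.4423 0.2121 0.01  ]]
pivot [[ 0.5168 -0.2825  0.02  ]] ring [[ 0.6069 -0.3011  0.004 ]]
267 237 [0.442  0.2131 0.0852]
278 237 [0.4436 0.1838 0.0423]
270 190 [0.5974 0.2172 0.0155]
422 217 [ 0.5168 -0.2807  0.0206]
```

```bash
cat >> h.py <<'E'
from scipy.spatial.transform import Rotation as R
def plan(p,yaw=None,yawdir='-y'):
    """needed shift (tool axes, shares total) and turn; yaw = heading (deg) of tool -y. turn applied last"""
    s=state(); T=T_of(s['tool_pos'],s['tool_rot']); Rm=T[:3,:3]
    d=Rm.T@(np.array(p)-T[:3,3])
    print('now',T[:3,3].round(4),'yaw -y',np.degrees(np.arctan2(-Rm[1,1],-Rm[0,1])).round(2),'tilt',Rm[:,2].round(4),'t',round(s['time'],2))
    print('shift shares total (before turning)',(d/0.04).round(3))
    if yaw is not None:
        a=np.radians(yaw); y=-np.array([np.cos(a),np.sin(a),0]); z=np.array([0,0,-1.]); x=np.cross(y,z)
        Rt=np.c_[x,y,z]; rv=R.from_matrix(Rm.T@Rt).as_rotvec()
        print('turn shares total',(np.degrees(rv)/5).round(3),' shift if turned first',(Rt.T@(np.array(p)-T[:3,3])/0.04).round(3))
E
python3 -c "
from h import *
plan([0.50,-0.34,0.26],-12)"
```

```text
now [ 0.1447 -0.6075  0.2303] yaw -y 13.4 tilt [-2.0e-04  1.6e-03 -1.0e+00] t 0.15
shift shares total (before turning) [ -4.449 -10.189  -0.732]
turn shares total [2.000e-03 1.900e-02 5.079e+00]  shift if turned first [-8.388 -7.297 -0.742]
```

carry_out --moves '[[[0, 0, 0, -0.36, -0.8, -0.1, 1], [0, 0, 0, -0.36, -0.8, -0.1, 1], [0, 0, 0, -0.36, -0.8, -0.1, 1], [0, 0, 0, -0.36, -0.8, -0.1, 1], [0, 0, 0, -0.36, -0.8, -0.1, 1], [0, 0, 0, -0.36, -0.8, -0.1, 1], [0, 0, 0, -0.36, -0.8, -0.1, 1], [0, 0, 0, -0.36, -0.8, 0, 1]]]'

```text
time: 0.82
tool_pos: [0.3684, -0.4356, 0.2601]
tool_rot: [0.0, 0.785, -0.62, 0.001]
contact_force: [1.1, -0.1, 0.7]
gripper_width: 1.003
```

carry_out --moves '[[[0, 0, 0, -0.36, -0.8, 0, 1], [0, 0, 0, -0.36, -0.8, 0, 1], [0, 0, 0, -0.36, -0.8, 0, 1], [0, 0, 1, -0.36, -0.8, 0, 1], [0, 0, 1, 0, 0, 0, 1], [0, 0, 1, 0, 0, 0, 1], [0, 0, 1, 0, 0, 0, 1], [0, 0, 1, 0, 0, 0, 1]]]'

```text
time: 1.48
tool_pos: [0.4784, -0.3504, 0.2587]
tool_rot: [-0.0, -0.631, 0.776, 0.001]
contact_force: [-1.4, 0.4, -0.1]
gripper_width: 1.0
```

carry_out --moves '[[[0, 0, 0, 0, 0, 0, 1], [0, 0, 0, 0, 0, 0, 1]]]'

```text
time: 1.65
tool_pos: [0.4782, -0.3508, 0.2589]
tool_rot: [-0.0, -0.633, 0.774, 0.0]
contact_force: [-0.2, 0.2, -0.3]
gripper_width: 0.999
```

```bash
python3 -c "
from h import *
plan([0.50,-0.34,0.26],-12)
s,f=wristshot(); np.savez('w1.npz',**f); save('w1',f['frame']); print(s['joint_pos'])"
```

```text
now [ 0.4782 -0.3508  0.2589] yaw -y -11.47 tilt [-5.e-04  5.e-04 -1.e+00] t 1.65
shift shares total (before turning) [-0.372 -0.48  -0.027]
turn shares total [0.006 0.004 0.105]  shift if turned first [-0.376 -0.477 -0.027]
[-7.58299060e-01 -3.71981408e-02  1.65736531e+00  1.99946151e-05
  1.52208804e+00  1.01274568e+00]
```

View pics/w1.png

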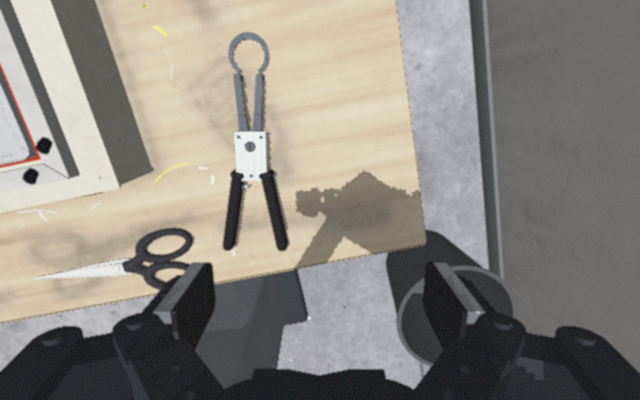

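The wrist view shows the pliers from above: ring at (249,53), pivot screw at (250,147), handles from (237,173) to (229,247) and (266,173) to (282,247). The scissors loop at (165,243) is clear to the left.

```bash
cat > pl.py <<'E'
from h import *
def measure(f,win=(slice(160,262),slice(215,297)),z=0.022):
    im=f['frame'];v=im.max(2)
    m=np.zeros(v.shape,np.uint8); m[win]=v[win]<60
    n,l,st,c=cv2.connectedComponentsWithStats(m); o=[]
    for i in range(1,n):
        if st[i,4]>200:
            ys,xs=np.nonzero(l==i); P=ray(f,np.c_[xs,ys],z)[:,:2]
            vx,vy,x0,y0=cv2.fitLine(P.astype(np.float32),cv2.DIST_L2,0,1e-6,1e-6).ravel()
            d=np.array([vx,vy]); d*=np.sign(d[0]); mn=np.array([x0,y0]); t=(P-mn)@d
            print('handle',st[i].tolist(),mn.round(4),'ang',np.degrees(np.arctan2(d[1],d[0])).round(2),'len',np.ptp(t).round(4)); o.append((mn,d))
    return o
E
python3 - <<'E'
from pl import *
f=dict(np.load('w1.npz')); o=measure(f)
pv=ray(f,(250,147),0.021)[0]; print('pivot',pv.round(4))
v=f['frame'].max(2);sub=v[25:80,222:276]
# ring: dark gray vs bench
m=(f['frame'][...,0].astype(int)<140)[25:80,222:276].astype(np.uint8)
ys,xs=np.nonzero(m); (cx,cy),r=cv2.minEnclosingCircle(np.c_[xs,ys][ys<35].astype(np.float32)); print(cx+222,cy+25,r)
rc=ray(f,(cx+222,cy+25),0.004)[0]; print('ring',rc.round(4), 'diam',2*r/354*np.linalg.norm(0.4))
d=rc-pv; print('pivot-ring',np.hypot(*d[:2]),np.degrees(np.arctan2(d[1],d[0])))
if len(o)==2:
    (p1,d1),(p2,d2)=o
    t=np.linalg.solve(np.c_[d1,-d2],p2-p1); print('cross',(p1+t[0]*d1).round(4)); 
    b=(d1+d2);b/=np.hypot(*b); print('axis',np.degrees(np.arctan2(b[1],b[0])), 'mid',((p1+p2)/2).round(4), 'pivot to mid', np.hypot(*((p1+p2)/2-pv[:2])))
E
```

```text
handle [224, 171, 19, 78, 779] [ 0.4498 -0.2463] ang -22.06 len 0.092
handle [261, 170, 26, 80, 814] [ 0.4425 -0.2924] ang -1.75 len 0.0934
pivot [ 0.5155 -0.2827  0.021 ]
248.7905330657959 52.33460235595703 20.333105087280273
ring [ 0.6092 -0.3024  0.004 ] diam 0.045950519971254856
pivot-ring 0.09570884842747439 -11.88757875762276
cross [ 0.5734 -0.2964]
axis -11.900705 mid [ 0.4462 -0.2694] pivot to mid 0.0706380045059402
```

carry_out --moves '[[[0, 0, -0.8, 0, 0, -1, 1], [0, 0, -0.8, 0, 0, -1, 1], [0, 0, -0.7, 0, 0, -1, 1], [0, 0, 0, 0, 0.3, -1, 1], [0, 0, 0, -0.6, 0.3, -0.8, 1], [0, 0, 0, -0.9, 0.3, -0.2, 1], [0, 0, 0, -1, 0, 0, 1], [0, 0, 0, -1, 0, 0, 1]]]'

```text
time: 2.37
tool_pos: [0.442, -0.2102, 0.461]
tool_rot: [0.0, -0.706, 0.708, -0.002]
contact_force: [1.2, 0.6, -0.2]
gripper_width: 1.001
```

carry_out --moves '[[[0, 0, 0, -1, 0, 0, 1], [0, 0, 0, -1, 0, 0, 1], [0, 0, 0, -1, 0, 0, 1], [0, 0, 0, -1, 0, 0, 1], [0, 0, 0, -1, 0, 0, 1], [0, 0, 0, -1, 0, 0, 1], [0, 0, 0, -1, 0, 0, 1], [0, 0, 0, -1, 0, 0, 1]]]'

```text
time: 3.03
tool_pos: [0.4426, 0.1109, 0.4594]
tool_rot: [0.0, -0.707, 0.707, -0.0]
contact_force: [1.3, -0.1, -0.2]
gripper_width: 1.007
```

```bash
python3 -c "
from h import *
plan([0.53,0.24,0.30],0);print(state()['joint_pos'])"
```

```text
now [0.4426 0.1109 0.4594] yaw -y -0.02 tilt [ 0.001  0.    -1.   ] t 3.03
shift shares total (before turning) [-3.228 -2.179  3.987]
turn shares total [-0.012  0.001 -0.005]  shift if turned first [-3.227 -2.185  3.985]
[ 8.22002674e-02 -3.80666931e-01  1.62487922e+00 -3.52574075e-05
  1.89637077e+00  1.65341151e+00]
```

carry_out --moves '[[[0, 0, 0, -1, 0, 0, 1], [0, 0, 0, -1, 0, 0, 1], [0, 0, 0, -1, 0, 0.4, 1], [0, 0, 0, -0.2, -0.6, 0.8, 1], [0, 0, 0, 0, -0.6, 0.8, 1], [0, 0, 0, 0, -0.6, 0.8, 1], [0, 0, 0, 0, -0.4, 0.8, 1], [0, 0, 0, 0, 0, 0.4, 1]]]'

```text
time: 3.7
tool_pos: [0.5317, 0.2348, 0.2935]
tool_rot: [-0.003, -0.707, 0.707, 0.002]
contact_force: [-1.1, -0.2, -0.3]
gripper_width: 0.999
```

carry_out --moves '[[[0, 0, 0, 0, 0, 0, 1], [0, 0, 0, 0, 0, 0, 1]]]'

```text
time: 3.87
tool_pos: [0.531, 0.2354, 0.2987]
tool_rot: [-0.001, -0.707, 0.707, 0.001]
contact_force: [0.0, 0.6, -0.3]
gripper_width: 1.0
```

```bash
python3 -c "
from h import *
plan([0.53,0.24,0.30],0)
s,f=wristshot(); np.savez('w2.npz',**f); save('w2',f['frame'])"
```

```text
now [0.531  0.2354 0.2987] yaw -y -0.06 tilt [-2.4e-03 -6.0e-04 -1.0e+00] t 3.87
shift shares total (before turning) [-0.116  0.026 -0.034]
turn shares total [ 0.028 -0.007 -0.012]  shift if turned first [-0.116  0.026 -0.034]
```

View pics/w2.png

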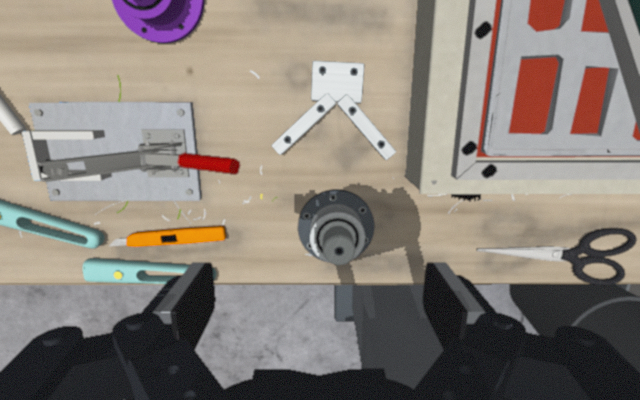

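The wrist view shows the two white vee bars meeting near (336,98), with ends at (280,148) and (388,152). The axle's stub top is at (337,251) and its flange is centred around (337,225).

```bash
python3 -c "
from h import *
f=dict(np.load('w2.npz'));im=f['frame']
save('c2',cv2.resize(im[55:275,260:420],None,fx=2.7,fy=2.7,interpolation=cv2.INTER_CUBIC))
a=np.hstack([cv2.resize(im[85:165,265:405],None,fx=5.5,fy=5.5,interpolation=cv2.INTER_CUBIC)]);save('c2b',a)"
```

```text
(no output)
```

View pics/c2b.png

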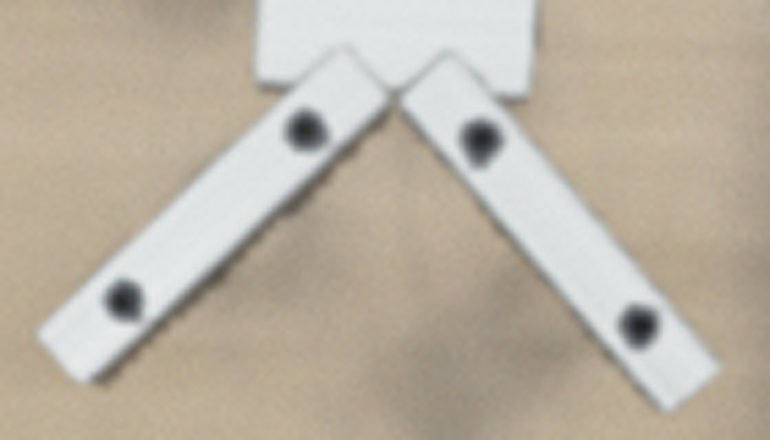

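View pics/c2.png

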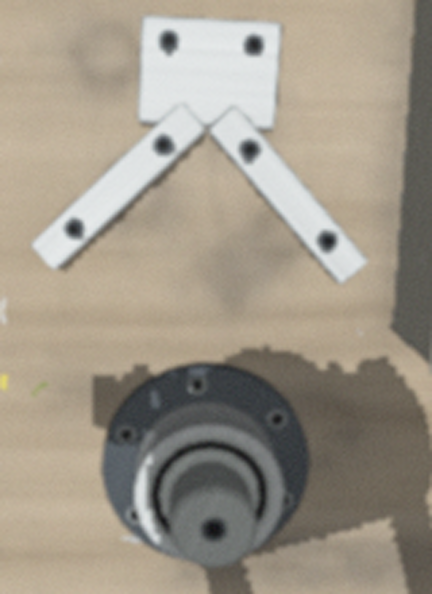

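```bash
python3 - <<'E'
from h import *
f=dict(np.load('w2.npz'))
c=lambda p:(p[0]/5.5+265-.4,p[1]/5.5+85-.4)
L=ray(f,[c((388,96)),c((83,380))],0.02)[:,:2]; Rr=ray(f,[c((400,96)),c((665,410))],0.02)[:,:2]
print(L.round(4),Rr.round(4),np.hypot(*(L[0]-L[1])),np.hypot(*(Rr[0]-Rr[1])))
dl=L[0]-L[1];dr=Rr[0]-Rr[1];dl/=np.hypot(*dl);dr/=np.hypot(*dr)
print('angle between',np.degrees(np.arccos(dl@dr)))
t=np.linalg.solve(np.c_[dl,-dr],Rr[1]-L[1]); C=L[1]+t[0]*dl
b=dl+dr;b/=np.hypot(*b); H=C-b*0.0707
print('corner',C.round(4),'yaw',np.degrees(np.arctan2(b[1],b[0])).round(2),'home',H.round(4))
A=ray(f,(213/2.7+260-.4,528/2.7+55-.4),0.082)[0]; print('axle top',A.round(4))
e=lambda x,y:ray(f,(x/2.7+260-.4,y/2.7+55-.4),0.01)[0].round(4)
print('flange',e(103,463),e(308,463),e(205,363))
d=H-A[:2]; print('delta',d.round(4),np.hypot(*d),np.degrees(np.arctan2(d[1],d[0])), 'in vee frame', (-d@b).round(4), (b[0]*-d[1]+b[1]*d[0]).round(4))
u=d/np.hypot(*d)
print('tool start', (A[:2]-u*0.065).round(4))
E
```

```text
[[0.5997 0.217 ]
 [0.5407 0.2822]] [[0.5997 0.2145]
 [0.5341 0.1561]] 0.08789728169953026 0.0878318622450541
angle between 89.58155151790086
corner [0.6009 0.2156] yaw -3.06 home [0.5303 0.2194]
axle top [0.4438 0.2141 0.082 ]
flange [0.4456 0.2629 0.01  ] [0.4456 0.1649 0.01  ] [0.4949 0.2148 0.01  ]
delta [0.0865 0.0053] 0.0866729914378222 3.509719643586508 in vee frame -0.0861 -0.0099
tool start [0.3789 0.2101]
```

carry_out --moves '[[[0, 0, 0, 0.16, 0.95, 0, 0.3], [0, 0, 0, 0.16, 0.95, 0, 0], [0, 0, 0, 0.16, 0.95, 0, 0], [0, 0, 0, 0.15, 0.95, 0.2, 0], [0, 0, -0.7, 0, 0, 0.8, 0], [0, 0, 0, 0, 0, 1, 0], [0, 0, 0, 0, 0, 1, 0], [0, 0, 0, 0, 0, 1, 0]]]'

```text
time: 4.58
tool_pos: [0.3811, 0.2115, 0.1424]
tool_rot: [-0.004, 0.728, -0.685, 0.002]
contact_force: [0.8, 1.1, -0.5]
gripper_width: 0.499
```

```bash
python3 -c "
from h import *
plan([0.379,0.210,0.018],3.5);print(state()['gripper_width'])"
```

```text
now [0.3811 0.2115 0.1424] yaw -y 3.45 tilt [ 0.0087  0.003  -1.    ] t 4.58
shift shares total (before turning) [0.043 0.083 3.109]
turn shares total [-0.101  0.029 -0.009]  shift if turned first [0.035 0.055 3.11 ]
0.498985754976662
```

carry_out --moves '[[[0, 0, 0, 0, 0, 0.7, 0], [0, 0, 0, 0, 0, 0.7, 0], [0, 0, 0, 0, 0, 0.7, 0], [0, 0, 0, 0, 0, 0.5, 0], [0, 0, 0, 0, 0, 0.2, 0], [0, 0, 0, 0, 0, 0, 0], [0, 0, 0, 0, 0, 0, 0]]]'

```text
time: 5.17
tool_pos: [0.381, 0.2113, 0.0298]
tool_rot: [-0.002, 0.728, -0.686, 0.001]
contact_force: [-0.6, -0.0, -0.7]
gripper_width: 0.496
```

```bash
python3 -c "
from h import *
plan([0.379,0.210,0.018],3.5)
s,f=wristshot(); save('w3',f['frame'])"
```

```text
now [0.381  0.2113 0.0298] yaw -y 3.42 tilt [ 0.0032  0.0011 -1.    ] t 5.17
shift shares total (before turning) [0.03  0.053 0.295]
turn shares total [-0.038  0.011 -0.017]  shift if turned first [0.03  0.052 0.295]
```

View pics/w3.png

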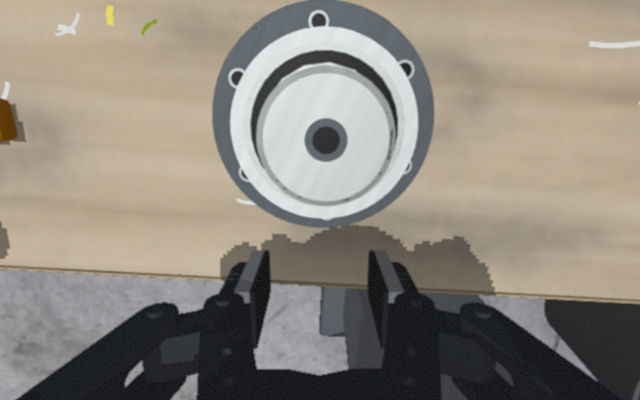

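carry_out --moves '[[[0, 0, 0, 0.03, 0, 0.27, 0], [0, 0, 0, 0, -0.3, 0, 0], [0, 0, 0, 0, -0.3, 0, 0], [0, 0, 0, 0, -0.2, 0, 0], [0, 0, 0, 0, -0.2, 0, 0], [0, 0, 0, 0, -0.2, 0, 0], [0, 0, 0, 0, -0.2, 0, 0], [0, 0, 0, 0, -0.2, 0, 0]]]'

```text
time: 5.88
tool_pos: [0.4429, 0.2134, 0.0171]
tool_rot: [0.001, 0.728, -0.686, -0.001]
contact_force: [-5.5, -1.0, 4.3]
gripper_width: 0.505
```

carry_out --moves '[[[0, 0, 0, 0, -0.2, 0, 0], [0, 0, 0, 0, -0.2, 0, 0], [0, 0, 0, 0, -0.2, 0, 0], [0, 0, 0, 0, -0.2, 0, 0], [0, 0, 0, 0, 0, 0, 0]]]'

```text
time: 6.3
tool_pos: [0.4767, 0.2154, 0.0175]
tool_rot: [-0.001, 0.728, -0.686, 0.0]
contact_force: [0.1, 0.6, -0.5]
gripper_width: 0.502
```

```bash
python3 -c "
from h import *
plan([0.494,0.217,0.018],3.5)
s,f=wristshot(); save('w4',f['frame'])"
```

```text
now [0.4767 0.2154 0.0175] yaw -y 3.38 tilt [ 1.4e-03  4.0e-04 -1.0e+00] t 6.3
shift shares total (before turning) [-0.015 -0.434 -0.012]
turn shares total [-0.016  0.003 -0.023]  shift if turned first [-0.014 -0.434 -0.013]
```

View pics/w4.png

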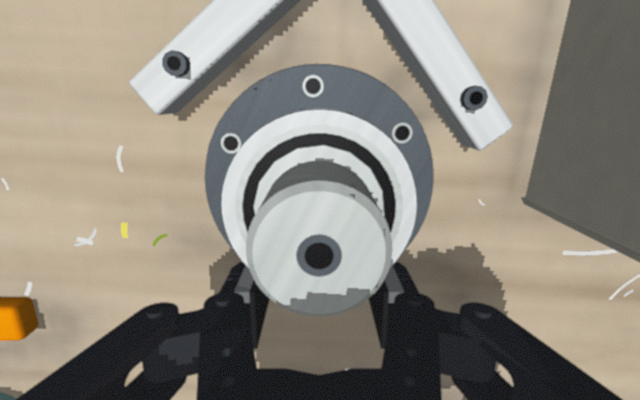

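The axle sits in the finger cradle at (318,255). The flange is still a few mm short of both bars, so I'll push on gently.

carry_out --moves '[[[0, 0, 0, 0, -0.15, 0, 0], [0, 0, 0, 0, -0.15, 0, 0], [0, 0, 0, 0, -0.1, 0, 0], [0, 0, 0, 0, 0, 0, 0]]]'

```text
time: 6.68
tool_pos: [0.4915, 0.2161, 0.0168]
tool_rot: [-0.0, 0.728, -0.686, 0.0]
contact_force: [-0.6, 0.0, -0.1]
gripper_width: 0.497
```

carry_out --moves '[[[0, 0, 0, 0, -0.05, 0, 0], [0, 0, 0, 0, 0, 0, 0]]]'

```text
time: 6.85
tool_pos: [0.4928, 0.2162, 0.0167]
tool_rot: [0.0, 0.728, -0.686, -0.0]
contact_force: [-3.5, 0.2, 2.2]
gripper_width: 0.498
```

carry_out --moves '[[[0, 0, 0, 0, -0.05, 0, 0], [0, 0, 0, 0, 0, 0, 0]]]'

```text
time: 7.02
tool_pos: [0.4933, 0.2164, 0.0166]
tool_rot: [0.002, 0.728, -0.686, -0.002]
contact_force: [-8.8, -0.6, 6.9]
gripper_width: 0.502
```

carry_out --moves '[[[0, 0, 0, 0, -0.05, 0, 0], [0, 0, 0, 0, 0, 0, 0]]]'

```text
time: 7.18
tool_pos: [0.4934, 0.2164, 0.0163]
tool_rot: [0.004, 0.728, -0.686, -0.003]
contact_force: [-15.1, -0.3, 11.5]
gripper_width: 0.5
```

carry_out --moves '[[[0, 0, 0, 0, -0.05, 0, 0], [0, 0, 0, 0, 0, 0, 0]]]'

```text
time: 7.35
tool_pos: [0.4937, 0.2164, 0.0161]
tool_rot: [0.006, 0.728, -0.686, -0.005]
contact_force: [-22.5, -1.6, 15.1]
gripper_width: 0.502
```

```bash
python3 -c "
from h import *
plan([0.494,0.217,0.018],3.5)
s,f=wristshot(); save('w5',f['frame']);f=grab_frame('top');save('t5',cv2.resize(f['frame'][165:265,230:310],None,fx=5,fy=5))"
```

```text
now [0.4937 0.2164 0.0161] yaw -y 3.4 tilt [-0.0144 -0.0019 -0.9999] t 7.35
shift shares total (before turning) [-0.015 -0.009 -0.047]
turn shares total [ 0.166 -0.011 -0.019]  shift if turned first [-0.015 -0.009 -0.047]
```

View pics/w5.png

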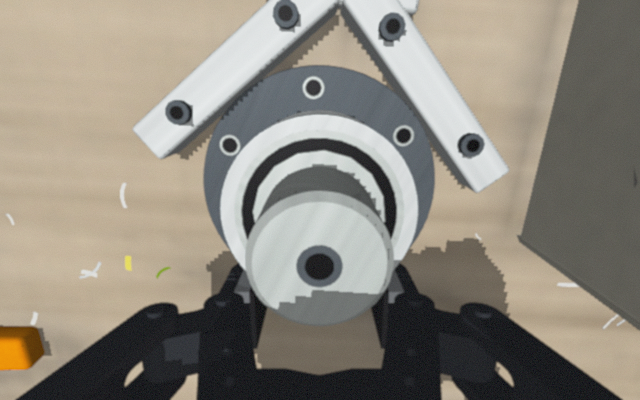

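It stalled at 22 N with the flange tucked against both bars. Backing off and checking from above.

carry_out --moves '[[[0, 0, 0, 0, 0.2, 0, 0], [0, 0, 0, 0, 0.3, 0, 0], [0, 0, 0, 0, 0.6, 0, 0], [0, 0, 0, 0, 0.8, 0, 0], [0, 0, 0, 0, 0.6, 0, 0], [0, 0, 0, 0, 0, -1, 0], [0, 0, 0, 0, 0, -1, 0], [0, 0, 0, 0, 0, -1, 0]]]'

```text
time: 8.12
tool_pos: [0.3985, 0.2103, 0.1373]
tool_rot: [-0.0, 0.728, -0.686, 0.0]
contact_force: [1.5, -0.7, 0.3]
gripper_width: 0.5
```

carry_out --moves '[[[0, 0, 0.7, 0, -0.8, -1, 0], [0, 0, 0, 0, -0.8, -1, 0], [0, 0, 0, 0, -0.8, -1, 0], [0, 0, 0, 0, -0.8, -0.6, 0.5], [0, 0, 0, 0, 0, 0, 1], [0, 0, 0, 0, 0, 0, 1], [0, 0, 0, 0, 0, 0, 1]]]'

```text
time: 8.7
tool_pos: [0.509, 0.2119, 0.2575]
tool_rot: [-0.0, -0.706, 0.708, 0.0]
contact_force: [-0.6, -0.6, -1.4]
gripper_width: 0.994
```

```bash
python3 -c "
from h import *
plan([0.53,0.24,0.30],0)
s,f=wristshot(); np.savez('w6.npz',**f); save('w6',f['frame'][0:300,200:500])
save('c6',cv2.resize(f['frame'][60:260,230:430],None,fx=3,fy=3,interpolation=cv2.INTER_CUBIC))"
```

```text
now [0.509  0.2119 0.2575] yaw -y -0.11 tilt [-7.e-04 -3.e-04 -1.e+00] t 8.7
shift shares total (before turning) [-0.703 -0.522 -1.064]
turn shares total [ 0.008 -0.003 -0.023]  shift if turned first [-0.702 -0.524 -1.064]
```

View pics/c6.png

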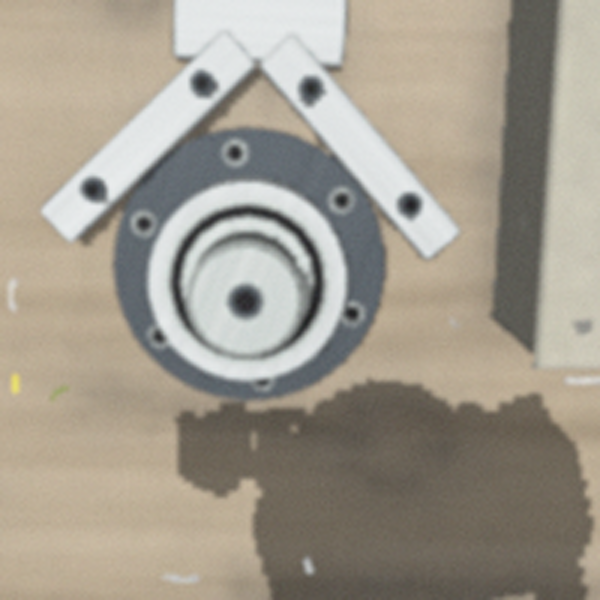

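```bash
python3 - <<'E'
from h import *
f=dict(np.load('w6.npz'))
c=lambda p:(p[0]/3+230-.33,p[1]/3+60-.33)
L=ray(f,[c((253,67)),c((71,242))],0.02)[:,:2]; Rr=ray(f,[c((261,66)),c((429,258))],0.02)[:,:2]
dl=L[0]-L[1];dr=Rr[0]-Rr[1];dl/=np.hypot(*dl);dr/=np.hypot(*dr)
t=np.linalg.solve(np.c_[dl,-dr],Rr[1]-L[1]); C=L[1]+t[0]*dl
b=dl+dr;b/=np.hypot(*b); H=C-b*0.0707
print('ang',np.degrees(np.arccos(dl@dr)),'corner',C.round(4),'yaw',np.degrees(np.arctan2(b[1],b[0])).round(2),'home',H.round(4))
print('axle top',ray(f,c((245,301)),0.082).round(4))
print('flange',ray(f,[c((114,263)),c((386,263))],0.01).round(4),ray(f,c((250,127)),0.01).round(4),ray(f,c((250,400)),0.01).round(4))
A=ray(f,c((245,301)),0.082)[0,:2]
n=lambda d:np.array([-d[1],d[0]])
print('dist to bars',abs((A-L[1])@n(dl)),abs((A-Rr[1])@n(dr)))
E
```

```text
ang 90.4747749268325 corner [0.5994 0.2154] yaw -2.61 home [0.5288 0.2187]
axle top [[0.5285 0.219  0.082 ]]
flange [[0.5307 0.2683 0.01  ]
 [0.5306 0.169  0.01  ]] [[0.5784 0.2184 0.01  ]] [[0.479  0.2189 0.01  ]]
dist to bars 0.05019338144527362 0.05064355391366418
```

Home is confirmed: the axle at (0.5285,0.219) matches the home I computed at (0.5288,0.2187), and both bar distances are 50 mm. Now to the pliers, going over high.

carry_out --moves '[[[0, 0, 0, 0, 0.4, -1, 1], [0, 0, 0, 0, 0.4, -1, 1], [0, 0, 0, 0, 0.4, -1, 1], [0, 0, 0, 0, 0.4, -1, 1], [0, 0, 0, 0.4, 0, -1, 1], [0, 0, 0, 1, 0, 0, 1], [0, 0, 0, 1, 0, 0, 1], [0, 0, 0, 1, 0, 0, 1]]]'

```text
time: 9.42
tool_pos: [0.4461, 0.0761, 0.4511]
tool_rot: [-0.0, 0.707, -0.707, 0.0]
contact_force: [1.4, -0.3, -0.0]
gripper_width: 1.002
```

carry_out --moves '[[[0, 0, 0, 1, 0, 0, 1], [0, 0, 0, 1, 0, 0, 1], [0, 0, 0, 1, 0, 0, 1], [0, 0, 0, 1, 0, 0, 1], [0, 0, 0, 1, 0, 0, 1], [0, 0, 0, 1, 0, 0, 1], [0, 0, 0, 1, 0, 0, 1], [0, 0, 0, 1, 0, 0, 1]]]'

```text
time: 10.08
tool_pos: [0.4456, -0.2444, 0.4499]
tool_rot: [-0.0, -0.707, 0.708, 0.001]
contact_force: [1.8, 0.0, 0.2]
gripper_width: 1.0
```

carry_out --moves '[[[0, 0, 0.8, 0.6, -0.3, 0.3, 1], [0, 0, 0.8, 0.2, -0.2, 0.8, 1], [0, 0, 0.8, 0, 0, 1, 1], [0, 0, 0, 0, 0, 1, 1], [0, 0, 0, 0, 0, 1, 1], [0, 0, 0, 0, 0, 1, 1], [0, 0, 0, 0, 0, 0.5, 1], [0, 0, 0, 0, 0, 0, 1]]]'

```text
time: 10.75
tool_pos: [0.462, -0.2722, 0.2188]
tool_rot: [-0.002, -0.629, 0.778, 0.007]
contact_force: [-0.6, -0.1, -0.4]
gripper_width: 0.998
```

```bash
python3 -c "
from h import *
plan([0.464,-0.2723,0.2],-11.9)
s,f=wristshot(); np.savez('w7.npz',**f); save('w7',f['frame'])"
```

```text
now [ 0.462  -0.2722  0.2188] yaw -y -12.07 tilt [-0.0115  0.009  -0.9999] t 10.75
shift shares total (before turning) [-0.006 -0.054  0.47 ]
turn shares total [ 0.15   0.074 -0.035]  shift if turned first [-0.009 -0.048  0.471]
```

View pics/w7.png

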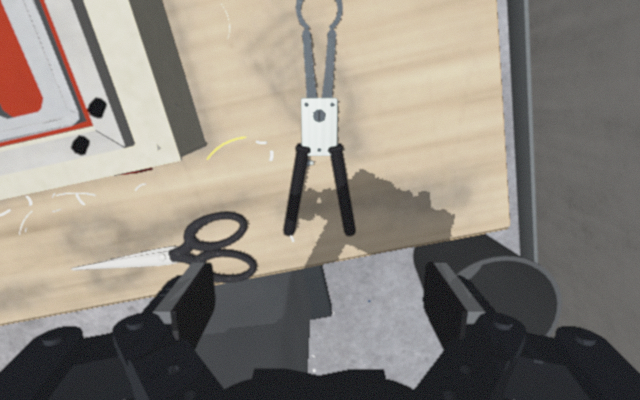

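carry_out --moves '[[[0, 0, 0, 0, -0.05, 1, 1], [0, 0, 0, 0, 0, 1, 1], [0, 0, 0, 0, 0, 0.6, 1], [0, 0, 0, 0, 0, 0, 1], [0, 0, 0, 0, 0, 0, 1]]]'

```text
time: 11.22
tool_pos: [0.4682, -0.2762, 0.1248]
tool_rot: [0.0, -0.629, 0.778, -0.0]
contact_force: [0.3, -0.6, 1.2]
gripper_width: 0.995
```

```bash
python3 -c "
from pl import *
f=dict(np.load('w7.npz'))
print('scissor edge',ray(f,[(257,262),(247,225)],0.01).round(4))
plan([0.464,-0.2723,0.003],-11.9)
s,f=wristshot(); np.savez('w8.npz',**f); save('w8',f['frame'])"
```

```text
scissor edge [[ 0.3778 -0.1835  0.01  ]
 [ 0.4216 -0.1843  0.01  ]]
now [ 0.4682 -0.2762  0.1248] yaw -y -12.09 tilt [ 1.e-04 -1.e-04 -1.e+00] t 11.22
shift shares total (before turning) [-0.073  0.124  3.045]
turn shares total [-0.001 -0.001 -0.037]  shift if turned first [-0.073  0.123  3.045]
```

View pics/w8.png

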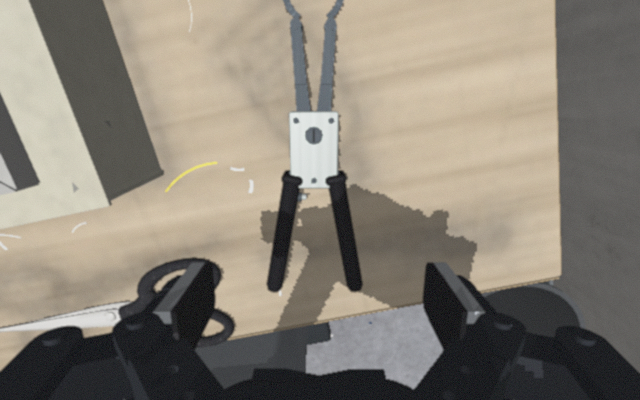

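The pliers' pivot is at (313,136) and the handle ends are at (274,288) and (354,288). The scissors loops are well outside the left finger.

```bash
python3 - <<'E'
from pl import *
f=dict(np.load('w8.npz')); o=measure(f,(slice(176,295),slice(262,366)))
for z in(0.018,0.022): print('pivot',ray(f,(313.5,135.5),z)[0].round(4))
pv=ray(f,(313.5,135.5),0.022)[0]
im=f['frame']; save('c8',cv2.resize(im[165:300,250:380],None,fx=4,fy=4))
E
```

```text
handle [268, 176, 33, 115, 1765] [ 0.4519 -0.2454] ang -22.47 len 0.0916
handle [327, 176, 35, 115, 1802] [ 0.4422 -0.2901] ang -1.53 len 0.0917
pivot [ 0.5158 -0.2821  0.018 ]
pivot [ 0.5161 -0.2823  0.022 ]
```

View pics/c8.png

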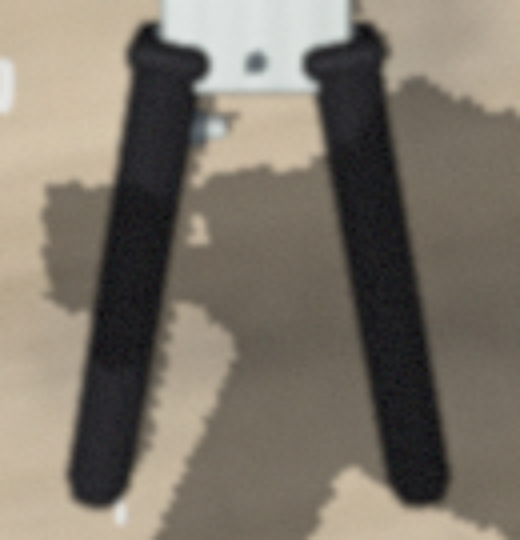

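carry_out --moves '[[[0, 0, 0, -0.1, 0.1, 0.4, 1], [0, 0, 0, 0, 0, 0.7, 1], [0, 0, 0, 0, 0, 0.7, 1], [0, 0, 0, 0, 0, 0.5, 1], [0, 0, 0, 0, 0, 0.3, 1], [0, 0, 0, 0, 0, 0, 1], [0, 0, 0, 0, 0, 0, 1]]]'

```text
time: 11.85
tool_pos: [0.4664, -0.2726, 0.022]
tool_rot: [0.0, -0.629, 0.778, -0.001]
contact_force: [-0.4, -0.2, 0.5]
gripper_width: 0.996
```

```bash
python3 -c "
from pl import *
plan([0.465,-0.2715,0.002],-12)
s,f=wristshot(); np.savez('w9.npz',**f); save('w9',f['frame'])"
```

```text
now [ 0.4664 -0.2726  0.022 ] yaw -y -12.1 tilt [ 0.0024 -0.0019 -1.    ] t 11.85
shift shares total (before turning) [-0.02   0.041  0.501]
turn shares total [-0.032 -0.015 -0.02 ]  shift if turned first [-0.019  0.039  0.501]
```

View pics/w9.png

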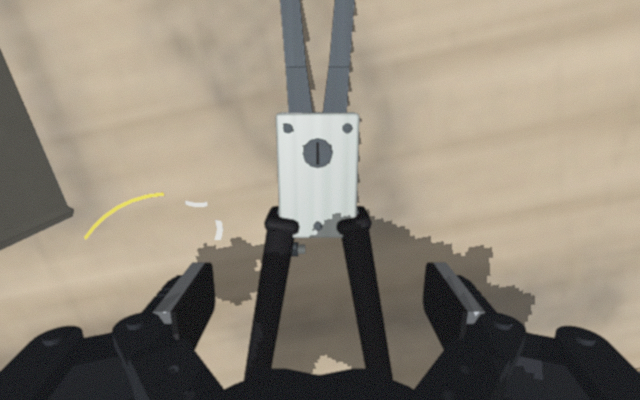

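carry_out --moves '[[[0, 0, 0, 0, 0.03, 0.3, 1], [0, 0, 0, 0, 0, 0.2, 1], [0, 0, 0, 0, 0, 0, 1], [0, 0, 0, 0, 0, 0, 0.4], [0, 0, 0, 0, 0, 0, 0.2], [0, 0, 0, 0, 0, 0, 0.1]]]'

```text
time: 12.4
tool_pos: [0.4641, -0.2716, 0.0004]
tool_rot: [0.0, -0.629, 0.778, -0.0]
contact_force: [-0.9, 0.2, 5.3]
gripper_width: 0.607
```

carry_out --moves '[[[0, 0, 0, 0, 0, 0, -1], [0, 0, 0, 0, 0, 0, -1], [0, 0, 0, 0, 0, 0, -1], [0, 0, 0, 0, 0, 0, -1], [0, 0, 0, 0, 0, 0, -1], [0, 0, 0, 0, 0, 0, -1], [0, 0, 0, 0, 0, 0, -1]]]'

```text
time: 12.98
tool_pos: [0.4656, -0.2728, 0.0026]
tool_rot: [0.0, -0.629, 0.778, -0.002]
contact_force: [-1.4, -0.1, 9.0]
gripper_width: 0.32
```

```bash
python3 -c "
from pl import *
plan([0.465,-0.2715,0.002],-12); s=state(); print(s['contact_force'],s['gripper_width'])
s,f=wristshot(); np.savez('w10.npz',**f); save('w10',f['frame'])"
```

```text
now [ 0.4656 -0.2728  0.0026] yaw -y -12.1 tilt [ 0.0034 -0.003  -1.    ] t 12.98
shift shares total (before turning) [-0.029  0.023  0.015]
turn shares total [-0.046 -0.025 -0.02 ]  shift if turned first [-0.029  0.023  0.015]
[-1.40261496 -0.1069863   9.02545647] 0.31958289828833875
```

View pics/w10.png

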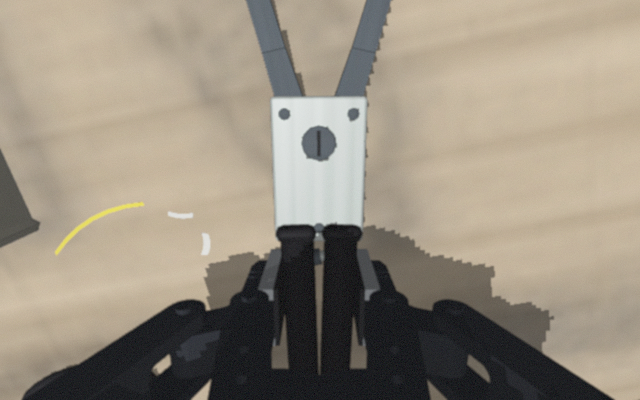

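The handles are squeezed parallel between the pads. The opening reads 0.32, about 27 mm, so they're past the stop. Lifting.

carry_out --moves '[[[0, 0, 0, 0, 0, -0.1, -1], [0, 0, 0, 0, 0, -0.2, -1], [0, 0, 0, 0, 0, -0.5, -1], [0, 0, 0, 0, 0, -0.8, -1], [0, 0, 0, 0, 0, -0.8, -1], [0, 0, 0, 0, 0, 0, -1], [0, 0, 0, 0, 0, 0, -1]]]'

```text
time: 13.62
tool_pos: [0.4648, -0.272, 0.0981]
tool_rot: [0.0, -0.629, 0.778, -0.002]
contact_force: [-0.5, -0.8, -4.3]
gripper_width: 0.32
```

```bash
python3 -c "
from pl import *
plan([0.465,-0.2715,0.002],-12); s=state(); print(s['contact_force'],s['gripper_width'])
s,f=wristshot(); np.savez('w11.npz',**f); save('w11',f['frame'])
f=grab_frame('scene');print(f['K'][0,0]);save('s11',cv2.resize(f['frame'][130:230,300:420],None,fx=5,fy=5))"
```

```text
now [ 0.4648 -0.272   0.0981] yaw -y -12.1 tilt [ 0.0033 -0.0026 -1.    ] t 13.62
shift shares total (before turning) [-0.019  0.008  2.403]
turn shares total [-0.043 -0.022 -0.02 ]  shift if turned first [-1.400e-02 -1.000e-03  2.403e+00]
[-0.47839517 -0.80562882 -4.32247303] 0.32004965153893306
401.40536607938077
```

View pics/w11.png

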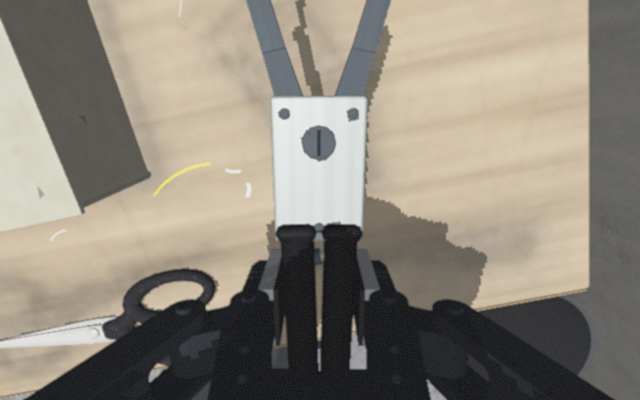

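View pics/s11.png

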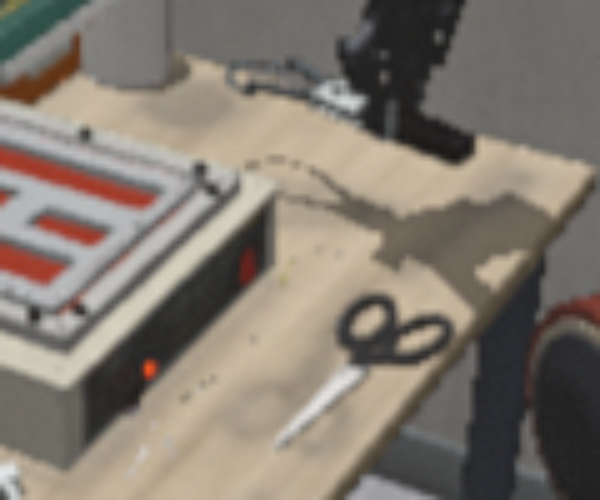

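The pliers came up rigidly: the pivot screw stays at (318,143) in both wrist views and the scissors are untouched. Next, the in-hand geometry.

```bash
python3 - <<'E'
from pl import *
for n,zt in (('w10',None),('w11',None)):
    f=dict(np.load(n+'.npz')); im=f['frame']
    # pivot screw: dark blob on the white plate
    g=im.max(2); sub=(g[120:168,295:342]<150).astype(np.uint8)
    nn,l,st,c=cv2.connectedComponentsWithStats(sub); i=1+np.argmax(st[1:,4]); pc=c[i]+[295,120]
    # plate mask
    m=np.zeros(g.shape,np.uint8); m[90:232,262:376]=((g>165)&(np.ptp(im.astype(int),axis=2)<25))[90:232,262:376]
    cn=max(cv2.findContours(m,cv2.RETR_EXTERNAL,cv2.CHAIN_APPROX_NONE)[0],key=cv2.contourArea)
    H=f['hand_eye']
    for z in (-0.0194,-0.0174):
        p=ray(f,pc,z,H)[0]; print(n,pc.round(1),'pivot tool',p.round(4))
    (cc,wh,ang)=cv2.minAreaRect(cn); print('plate',cc,wh,ang)
    # plate side edges
    pts=cn[:,0]; e=[]
    for side in (0,1):
        rows=range(115,215); xs=[(pts[pts[:,1]==r,0].min() if side==0 else pts[pts[:,1]==r,0].max()) for r in rows]
        P=ray(f,np.c_[xs,list(rows)],-0.0194,H)[:,:2]; k=np.polyfit(P[:,1],P[:,0],1); e.append(k)
    print('edges slope deg',np.degrees(np.arctan([k[0] for k in e])).round(2),'mid x at pivot y', np.mean([np.polyval(k,p[1]) for k in e]).round(4),'width',(np.polyval(e[1],p[1])-np.polyval(e[0],p[1])).round(4))
f=dict(np.load('w11.npz'));save('c11',cv2.resize(f['frame'][0:260,220:420],None,fx=2.3,fy=2.3))
E
```

```text
w10 [318.6 142.8] pivot tool [-0.0004 -0.0572 -0.0194]
w10 [318.6 142.8] pivot tool [-0.0004 -0.057  -0.0174]
plate (320.17169189453125, 161.29315185546875) (131.69468688964844, 97.68189239501953) 87.70938873291016
edges slope deg [-0.3  -0.24] mid x at pivot y -0.0007 width 0.0315
w11 [318.5 142.5] pivot tool [-0.0005 -0.0573 -0.0194]
w11 [318.5 142.5] pivot tool [-0.0005 -0.0571 -0.0174]
plate (318.0, 162.0) (132.0, 96.0) 90.0
edges slope deg [0.19 0.01] mid x at pivot y -0.0007 width 0.0318
```

View pics/c11.png

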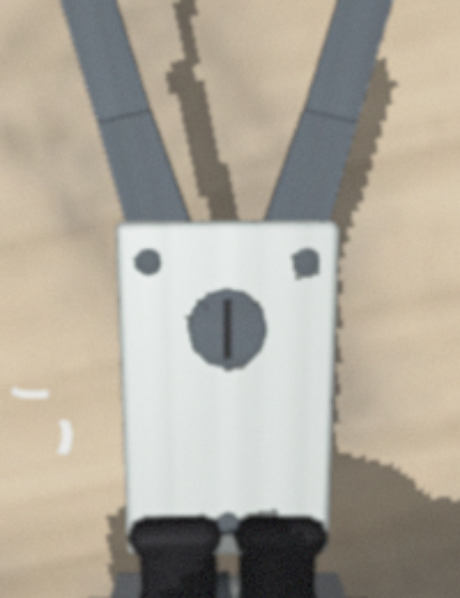

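carry_out --moves '[[[0, 0, 0, 0, 0, -0.5, -1], [0, 0, 0, 0, 0, -1, -1], [0, 0, 0, 0, 0, -1, -1], [0, 0, 0, 0, 0, -1, -1], [0, 0, 0, 0, 0, -1, -1], [0, 0, 0, 0, 0, -1, -1], [0, 0, 0, 0, 0, -1, -1], [0, 0, 0, 0, 0, -1, -1]]]'

```text
time: 14.38
tool_pos: [0.4631, -0.2707, 0.3944]
tool_rot: [-0.001, -0.629, 0.778, 0.003]
contact_force: [0.1, -1.1, -3.3]
gripper_width: 0.316
```

carry_out --moves '[[[0, 0, -0.4, 0, 0.1, -1, -1], [0, 0, -0.5, 0, 0.2, -0.6, -1], [0, 0, -0.5, -0.3, 0.2, 0, -1], [0, 0, -0.5, -0.6, 0.2, 0, -1], [0, 0, -0.5, -0.8, 0.2, 0, -1], [0, 0, 0, -0.8, 0, 0, -1], [0, 0, 0, -0.8, 0, 0, -1], [0, 0, 0, -0.8, 0, 0, -1]]]'

```text
time: 15.05
tool_pos: [0.433, -0.1019, 0.4567]
tool_rot: [-0.001, -0.706, 0.708, 0.003]
contact_force: [0.6, 0.5, -3.5]
gripper_width: 0.318
```

```bash
python3 -c "
from pl import *
plan([0.3905,0.2185,0.2],0); s=state(); print(s['joint_pos'],s['gripper_width'])"
```

```text
now [ 0.433  -0.1019  0.4567] yaw -y -0.16 tilt [-0.005   0.0022 -1.    ] t 15.05
shift shares total (before turning) [-7.992  1.052  6.442]
turn shares total [ 0.058  0.025 -0.031]  shift if turned first [-8.009  1.063  6.419]
[-3.98706792e-01 -4.04987249e-01  1.64703300e+00  1.05783362e-04
  1.90503603e+00  1.17483616e+00] 0.3184819127736263
```

carry_out --moves '[[[0, 0, 0, -1, 0.1, 0, -1], [0, 0, 0, -1, 0.1, 0, -1], [0, 0, 0, -1, 0.1, 0, -1], [0, 0, 0, -1, 0.1, 0, -1], [0, 0, 0, -1, 0.1, 0, -1], [0, 0, 0, -1, 0.2, 0, -1], [0, 0, 0, -1, 0.2, 0, -1], [0, 0, 0, -0.9, 0.2, 0, -1]]]'

```text
time: 15.72
tool_pos: [0.389, 0.2151, 0.4568]
tool_rot: [-0.002, -0.707, 0.707, 0.001]
contact_force: [1.2, -0.2, -4.2]
gripper_width: 0.317
```

carry_out --moves '[[[0, 0, 0, 0, 0, 0.5, -1], [0, 0, 0, 0, 0, 1, -1], [0, 0, 0, 0, 0, 1, -1], [0, 0, 0, 0, 0, 1, -1], [0, 0, 0, 0, 0, 1, -1], [0, 0, 0, 0, 0, 0.8, -1], [0, 0, 0, 0, 0, 0.5, -1], [0, 0, 0, 0, 0, 0, -1]]]'

```text
time: 16.38
tool_pos: [0.3854, 0.2114, 0.2185]
tool_rot: [-0.008, -0.706, 0.708, 0.004]
contact_force: [-1.1, -0.9, -4.4]
gripper_width: 0.316
```

carry_out --moves '[[[0, 0, 0, 0, 0, 0.6, -1], [0, 0, 0, 0, 0, 0.3, -1], [0, 0, 0, 0, 0, 0, -1], [0, 0, 0, 0, 0, 0, -1]]]'

```text
time: 16.72
tool_pos: [0.3897, 0.2128, 0.1916]
tool_rot: [-0.001, -0.706, 0.708, 0.0]
contact_force: [-0.1, 0.7, -3.6]
gripper_width: 0.319
```

```bash
python3 -c "
from pl import *
plan([0.3905,0.2185,0.13],0); s=state(); print(s['gripper_width'])
s,f=wristshot(); np.savez('w12.npz',**f); save('w12',f['frame'])
f=grab_frame('top'); np.savez('t12.npz',**f); save('t12',cv2.resize(f['frame'][170:270,230:310],None,fx=6,fy=6,interpolation=cv2.INTER_CUBIC))
f=grab_frame('scene'); np.savez('s12.npz',**f); save('s12',cv2.resize(f['frame'][200:280,270:390],None,fx=6,fy=6,interpolation=cv2.INTER_CUBIC))"
```

```text
now [0.3897 0.2128 0.1916] yaw -y -0.11 tilt [-1.9e-03 -5.0e-04 -1.0e+00] t 16.72
shift shares total (before turning) [-0.143 -0.023  1.539]
turn shares total [ 0.021 -0.006 -0.021]  shift if turned first [-0.142 -0.02   1.539]
0.319110904218966
```

View pics/w12.png

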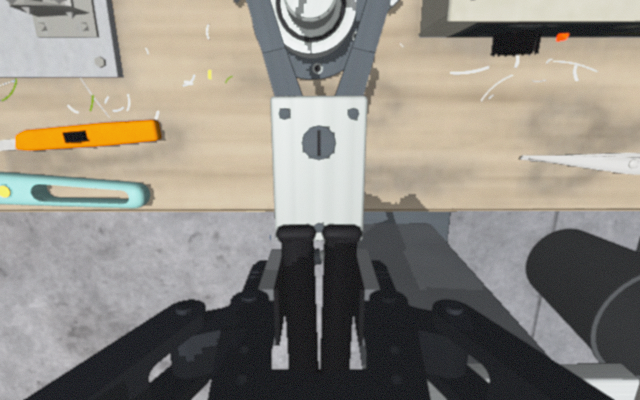

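View pics/t12.png

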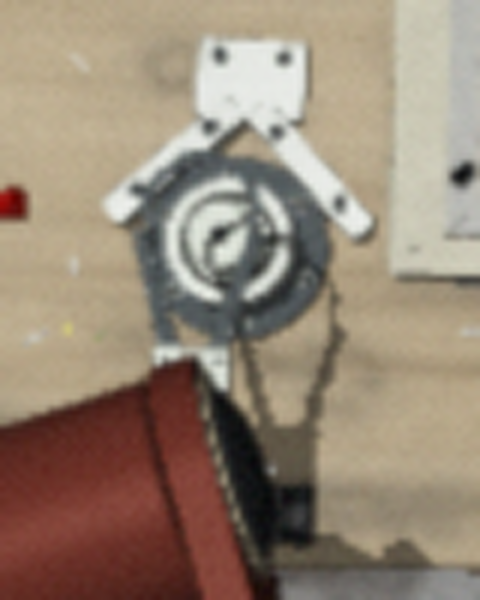

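View pics/s12.png

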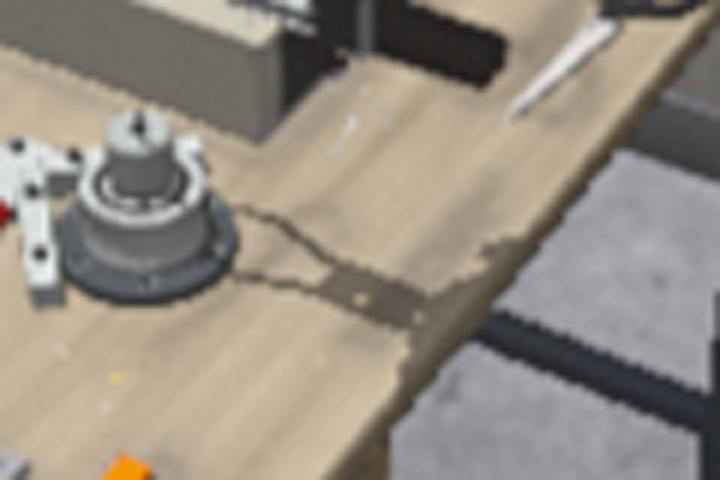

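carry_out --moves '[[[0, 0, 0, -0.14, -0.02, 0.3, -1], [0, 0, 0, 0, 0, 0.7, -1], [0, 0, 0, 0, 0, 0.6, -1], [0, 0, 0, 0, 0, 0.3, -1], [0, 0, 0, 0, 0, 0, -1], [0, 0, 0, 0, 0, 0, -1], [0, 0, 0, 0, 0, 0, -1]]]'

```text
time: 17.45
tool_pos: [0.3923, 0.219, 0.118]
tool_rot: [0.002, -0.706, 0.708, -0.001]
contact_force: [-0.2, 0.3, -3.4]
gripper_width: 0.323
```

```bash
python3 -c "
from pl import *
plan([0.3905,0.2185,0.105],0); s=state(); print(s['gripper_width'])
s,f=wristshot(); np.savez('w13.npz',**f); save('w13',cv2.resize(f['frame'][0:200,200:440],None,fx=3,fy=3))
f=grab_frame('top'); np.savez('t13.npz',**f); save('t13',cv2.resize(f['frame'][180:240,240:300],None,fx=10,fy=10,interpolation=cv2.INTER_CUBIC))
f=grab_frame('scene'); np.savez('s13.npz',**f); save('s13',cv2.resize(f['frame'][200:260,270:350],None,fx=10,fy=10,interpolation=cv2.INTER_CUBIC))"
```

```text
now [0.3923 0.219  0.118 ] yaw -y -0.11 tilt [ 0.0032  0.0011 -1.    ] t 17.45
shift shares total (before turning) [0.013 0.045 0.325]
turn shares total [-0.037  0.013 -0.022]  shift if turned first [0.012 0.044 0.325]
0.32338379467118095
```

View pics/t13.png

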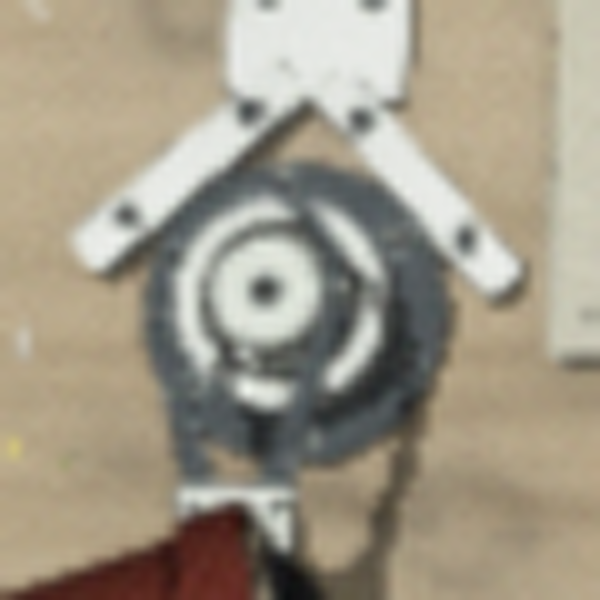

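View pics/s13.png

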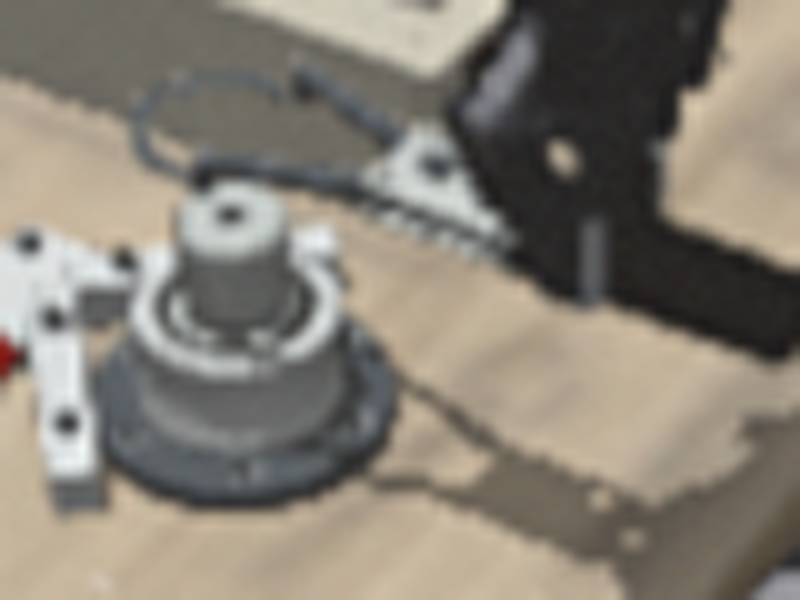

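View pics/w13.png

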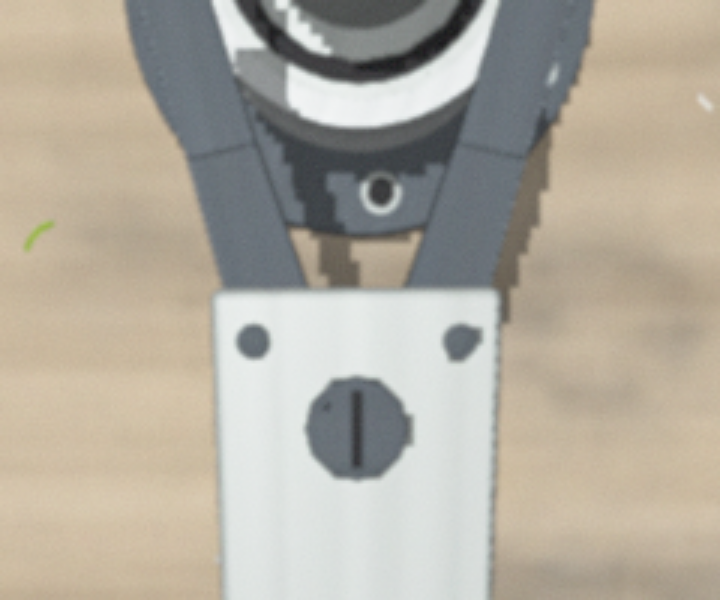

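```bash
python3 -c "
from pl import *
f=dict(np.load('s13.npz'));a=cv2.resize(f['frame'][203:223,280:308],None,fx=24,fy=24,interpolation=cv2.INTER_CUBIC)
save('s13b',cv2.convertScaleAbs(a,alpha=1.5))
f=dict(np.load('t13.npz'));a=cv2.resize(f['frame'][192:230,250:288],None,fx=15,fy=15,interpolation=cv2.INTER_CUBIC)
save('t13b',cv2.convertScaleAbs(a,alpha=1.5))
"
```

```text
(no output)
```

View pics/s13b.png

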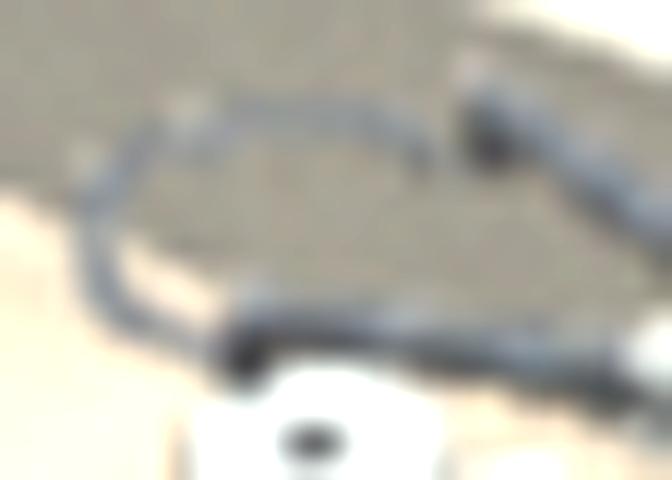

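View pics/t13b.png

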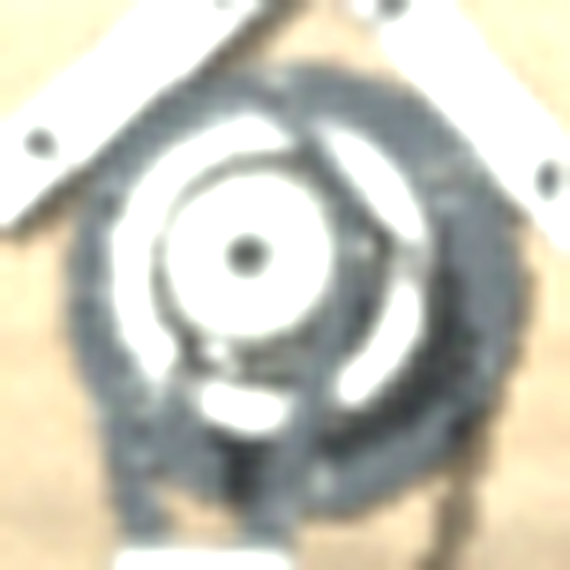

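```bash
python3 - <<'E'
from pl import *
from scipy.optimize import least_squares
f=dict(np.load('s13.npz'))
c=lambda a:np.array(a,float)/24+[280,203]-0.48
pts=c([(95,185),(93,250),(120,310),(180,342),(150,148),(215,122),(300,108),(375,118),(420,155)])
P=ray(f,pts,0.118)[:,:2]
g=least_squares(lambda x:np.hypot(*(P-x[:2]).T)-x[2],[.529,.219,.023]).x
g2=least_squares(lambda x:np.hypot(*(P-x[:2]).T)-0.0238,[.529,.219]).x
S=ray(f,c((312,442)),0.082)[0]
print('ring',g.round(4),g2.round(4),'stub scene',S.round(4))
R_=(0.3923+.1385*np.cos(np.radians(-.11))); print('pred clip',R_,0.219+.0005-.1385*.0019)
f=dict(np.load('t13.npz'))
print('stub top-cam',ray(f,np.array((247,254))/15+[250,192]-.47,0.082).round(4))
E
```

```text
ring [0.5299 0.2188 0.0251] [0.5313 0.2186] stub scene [0.528  0.2169 0.082 ]
pred clip 0.5307997447535269 0.21923685
stub top-cam [[0.5297 0.2195 0.082 ]]
```

The scene camera puts the ring centre at (0.530,0.2187), against my prediction of (0.5308,0.2192). It's about 2 mm past the stub axis in x, so I'll correct that, lower to just above the stub and look again.

carry_out --moves '[[[0, 0, 0, 0.01, 0.05, 0.1, -1], [0, 0, 0, 0, 0, 0.25, -1], [0, 0, 0, 0, 0, 0.2, -1], [0, 0, 0, 0, 0, 0.1, -1], [0, 0, 0, 0, 0, 0, -1], [0, 0, 0, 0, 0, 0, -1], [0, 0, 0, 0, 0, 0, -1], [0, 0, 0, 0, 0, 0, -1]]]'

```text
time: 18.27
tool_pos: [0.3892, 0.2183, 0.0903]
tool_rot: [0.0, -0.706, 0.708, -0.0]
contact_force: [-0.5, 0.4, -3.2]
gripper_width: 0.322
```

```bash
python3 -c "
from pl import *
plan([0.3905,0.2185,0.0495],0); s=state(); print(s['gripper_width'],s['contact_force'])
s,f=wristshot(); np.savez('w14.npz',**f); save('w14',cv2.resize(f['frame'][0:200,200:440],None,fx=3,fy=3))
f=grab_frame('top'); np.savez('t14.npz',**f); a=cv2.resize(f['frame'][192:230,250:288],None,fx=15,fy=15,interpolation=cv2.INTER_CUBIC);save('t14',a)
f=grab_frame('scene'); np.savez('s14.npz',**f); save('s14',cv2.resize(f['frame'][203:233,280:308],None,fx=20,fy=20,interpolation=cv2.INTER_CUBIC))"
```

```text
now [0.3892 0.2183 0.0903] yaw -y -0.1 tilt [ 7.e-04  2.e-04 -1.e+00] t 18.27
shift shares total (before turning) [-0.006 -0.031  1.02 ]
turn shares total [-0.008  0.003 -0.021]  shift if turned first [-0.006 -0.032  1.02 ]
0.3215417983301916 [-0.54515397  0.3584892  -3.21884795]
```

View pics/t14.png

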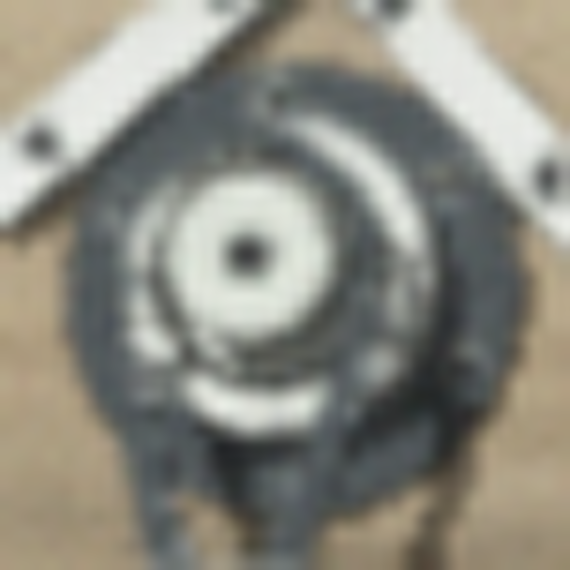

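View pics/s14.png

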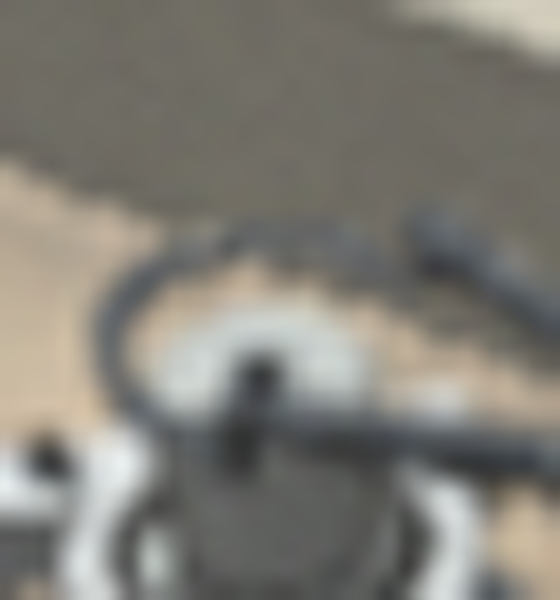

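```bash
python3 - <<'E'
from pl import *
from scipy.optimize import least_squares
f=dict(np.load('s14.npz'))
c=lambda a:np.array(a,float)/20+[280,203]-0.48
P=ray(f,c([(112,340),(122,385),(150,420),(128,295),(165,260),(225,240),(290,238),(345,250),(385,275)]),0.0903)[:,:2]
g=least_squares(lambda x:np.hypot(*(P-x[:2]).T)-x[2],[.529,.219,.023]).x
g2=least_squares(lambda x:np.hypot(*(P-x[:2]).T)-0.0238,[.529,.219]).x
print('ring',g.round(4),g2.round(4),'stub scene',ray(f,c((258,375)),0.082)[0].round(4),'pred',.3892+.1385,.2183+.0005-.0002)
f=dict(np.load('w14.npz'));print(f['K'][0,0])
E
```

```text
ring [0.5261 0.2182 0.0248] [0.5272 0.2179] stub scene [0.5273 0.2184 0.082 ] pred 0.5277000000000001 0.2186
353.9567501794033
```

View pics/w14.png

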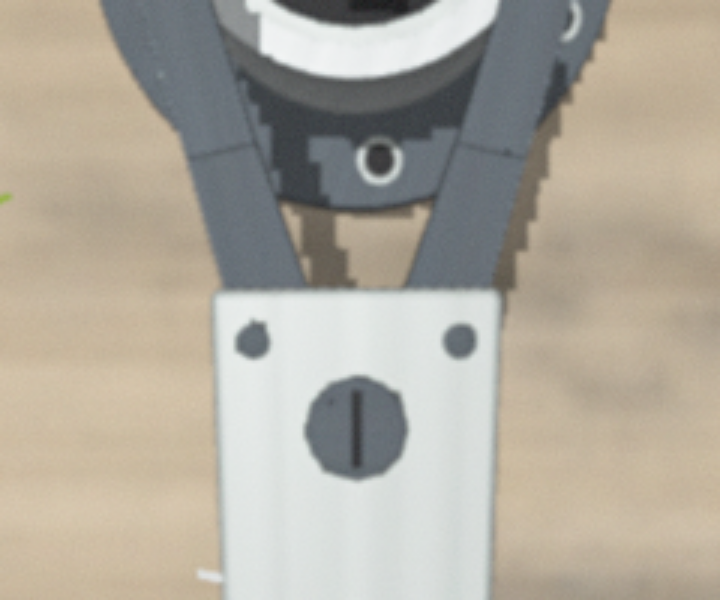

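Correct by about +1 mm in x and lower in small steps, watching the forces.

carry_out --moves '[[[0, 0, 0, -0.005, -0.03, 0, -1], [0, 0, 0, 0, 0, 0.1, -1], [0, 0, 0, 0, 0, 0.1, -1], [0, 0, 0, 0, 0, 0.1, -1], [0, 0, 0, 0, 0, 0, -1], [0, 0, 0, 0, 0, 0, -1]]]'

```text
time: 18.92
tool_pos: [0.3896, 0.2182, 0.0772]
tool_rot: [-0.001, -0.706, 0.708, 0.0]
contact_force: [-0.8, 0.2, -3.8]
gripper_width: 0.319
```

carry_out --moves '[[[0, 0, 0, 0, 0, 0.05, -1], [0, 0, 0, 0, 0, 0.05, -1], [0, 0, 0, 0, 0, 0.05, -1], [0, 0, 0, 0, 0, 0.05, -1], [0, 0, 0, 0, 0, 0, -1]]]'

```text
time: 19.33
tool_pos: [0.3897, 0.2182, 0.0693]
tool_rot: [-0.0, -0.706, 0.708, 0.0]
contact_force: [0.5, -0.6, -3.2]
gripper_width: 0.322
```

```bash
python3 -c "
from pl import *
plan([0.3905,0.2185,0.0495],0); s=state(); print(s['gripper_width'],s['contact_force'],s['ft_torque'])
f=grab_frame('scene'); np.savez('s15.npz',**f); save('s15',cv2.resize(f['frame'][203:238,278:308],None,fx=17,fy=17,interpolation=cv2.INTER_CUBIC))"
```

```text
now [0.3897 0.2182 0.0693] yaw -y -0.11 tilt [-9.e-04 -3.e-04 -1.e+00] t 19.33
shift shares total (before turning) [-0.008 -0.021  0.496]
turn shares total [ 0.011 -0.004 -0.021]  shift if turned first [-0.008 -0.02   0.496]
0.3220801674971238 [ 0.45272091 -0.57031068 -3.20202158] [-0.0532909   0.1955331  -0.05481895]
```

View pics/s15.png

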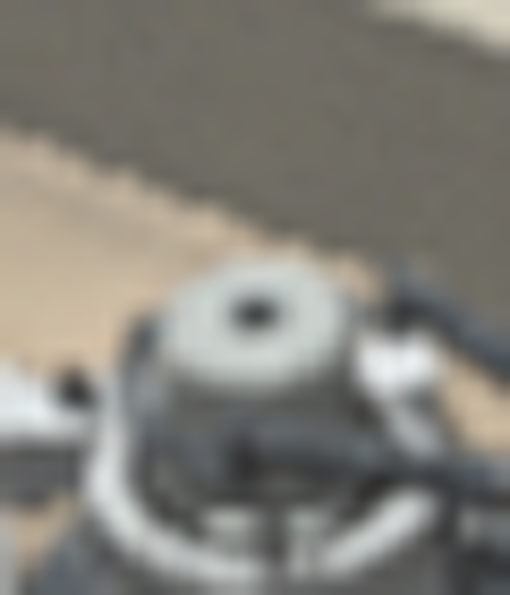

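The clip now surrounds the stub, with the stub end above the ring at (255,315), and there is no contact force. Continuing.

carry_out --moves '[[[0, 0, 0, -0.005, -0.02, 0.05, -1], [0, 0, 0, 0, 0, 0.05, -1], [0, 0, 0, 0, 0, 0.05, -1], [0, 0, 0, 0, 0, 0.05, -1], [0, 0, 0, 0, 0, 0.05, -1], [0, 0, 0, 0, 0, 0.05, -1], [0, 0, 0, 0, 0, 0.05, -1], [0, 0, 0, 0, 0, 0, -1]]]'

```text
time: 20.05
tool_pos: [0.3905, 0.2184, 0.0553]
tool_rot: [-0.0, -0.706, 0.708, 0.0]
contact_force: [-0.1, 0.8, -4.5]
gripper_width: 0.325
```

carry_out --moves '[[[0, 0, 0, 0, 0, 0.03, -1], [0, 0, 0, 0, 0, 0.03, -1], [0, 0, 0, 0, 0, 0, -1], [0, 0, 0, 0, 0, 0, -1]]]'

```text
time: 20.38
tool_pos: [0.3909, 0.2185, 0.0535]
tool_rot: [0.0, -0.706, 0.708, 0.0]
contact_force: [0.8, -0.3, -3.7]
gripper_width: 0.321
```

```bash
python3 -c "
from pl import *
plan([0.3905,0.2185,0.0495],0); s=state(); print(s['gripper_width'],s['contact_force'],s['ft_torque'])
s,f=wristshot(); np.savez('w16.npz',**f); save('w16',cv2.resize(f['frame'][0:200,200:440],None,fx=3,fy=3))
f=grab_frame('top'); np.savez('t16.npz',**f); save('t16',cv2.resize(f['frame'][192:230,250:288],None,fx=15,fy=15,interpolation=cv2.INTER_CUBIC))
f=grab_frame('scene'); np.savez('s16.npz',**f); save('s16',cv2.resize(f['frame'][208:248,274:314],None,fx=15,fy=15,interpolation=cv2.INTER_CUBIC))"
```

```text
now [0.3909 0.2185 0.0535] yaw -y -0.11 tilt [-0.  0. -1.] t 20.38
shift shares total (before turning) [0.001 0.01  0.1  ]
turn shares total [ 0.     0.    -0.021]  shift if turned first [0.001 0.01  0.1  ]
0.3205051754245197 [ 0.8194078  -0.28947367 -3.66939298] [-0.00325271  0.08662008  0.05001672]
```

View pics/s16.png

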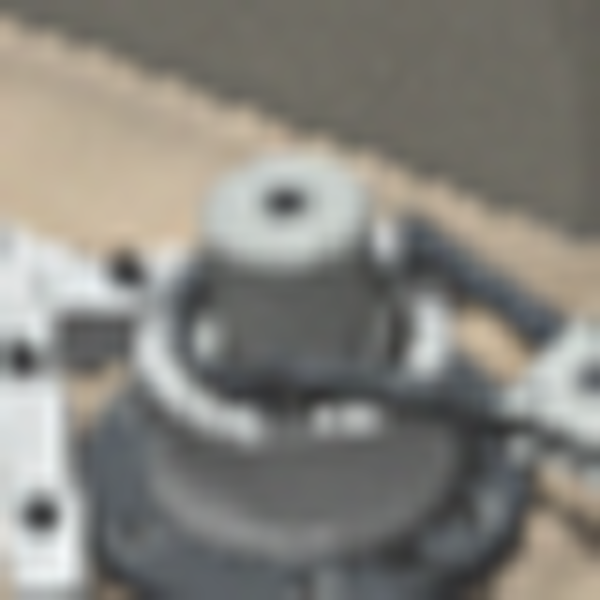

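View pics/t16.png

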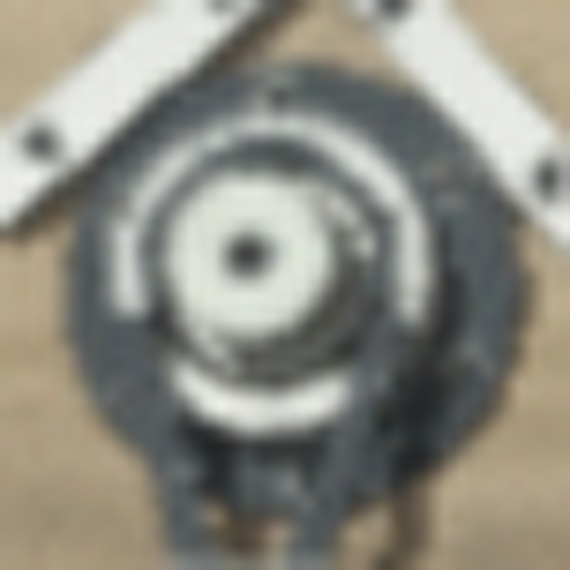

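View pics/w16.png

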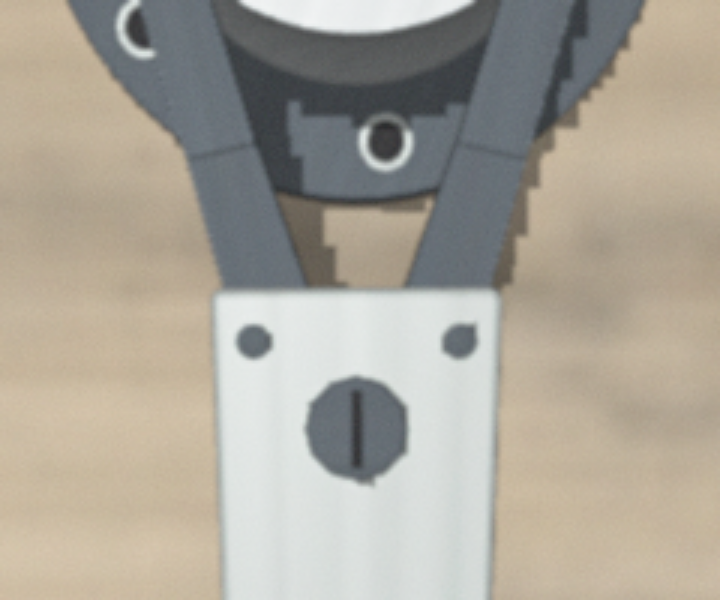

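The clip is concentric with the stub in the top view, showing even white bands left and right. I'll lower the last few mm gently and feel for the bearing face, which gives an absolute height reference.

carry_out --moves '[[[0, 0, 0, 0, 0.01, 0.03, -1], [0, 0, 0, 0, 0, 0.03, -1], [0, 0, 0, 0, 0, 0.02, -1], [0, 0, 0, 0, 0, 0, -1], [0, 0, 0, 0, 0, 0, -1], [0, 0, 0, 0, 0, 0, -1]]]'

```text
time: 21.03
tool_pos: [0.3905, 0.2186, 0.0503]
tool_rot: [0.0, -0.706, 0.708, 0.0]
contact_force: [0.3, -0.3, -3.9]
gripper_width: 0.322
```

carry_out --moves '[[[0, 0, 0, 0, 0, 0.012, -1], [0, 0, 0, 0, 0, 0, -1], [0, 0, 0, 0, 0, 0, -1]]]'

```text
time: 21.28
tool_pos: [0.3905, 0.2185, 0.0499]
tool_rot: [0.0, -0.706, 0.708, -0.0]
contact_force: [0.1, 0.7, -3.1]
gripper_width: 0.319
```

carry_out --moves '[[[0, 0, 0, 0, 0, 0.012, -1], [0, 0, 0, 0, 0, 0, -1], [0, 0, 0, 0, 0, 0, -1]]]'

```text
time: 21.53
tool_pos: [0.3906, 0.2186, 0.0495]
tool_rot: [0.0, -0.706, 0.708, -0.0]
contact_force: [0.1, 0.3, -3.3]
gripper_width: 0.325
```

carry_out --moves '[[[0, 0, 0, 0, 0, 0.012, -1], [0, 0, 0, 0, 0, 0, -1], [0, 0, 0, 0, 0, 0, -1]]]'

```text
time: 21.78
tool_pos: [0.3906, 0.2186, 0.049]
tool_rot: [0.0, -0.706, 0.708, -0.0]
contact_force: [-0.4, -0.4, -2.3]
gripper_width: 0.319
```

carry_out --moves '[[[0, 0, 0, 0, 0, 0.012, -1], [0, 0, 0, 0, 0, 0, -1], [0, 0, 0, 0, 0, 0, -1]]]'

```text
time: 22.03
tool_pos: [0.3906, 0.2186, 0.0485]
tool_rot: [0.0, -0.706, 0.708, -0.0]
contact_force: [-0.8, -0.4, -0.7]
gripper_width: 0.317
```

carry_out --moves '[[[0, 0, 0, 0, 0, 0.012, -1], [0, 0, 0, 0, 0, 0, -1], [0, 0, 0, 0, 0, 0, -1]]]'

```text
time: 22.28
tool_pos: [0.3906, 0.2186, 0.0481]
tool_rot: [0.0, -0.706, 0.708, -0.0]
contact_force: [-1.4, -0.0, -0.9]
gripper_width: 0.323
```

Light contact begins at TCP z of about 0.049, roughly as predicted, with about 2.5 N on the face. I'll lift about 1.7 mm to hang free in the groove.

carry_out --moves '[[[0, 0, 0, 0, 0, -0.02, -1], [0, 0, 0, 0, 0, -0.02, -1], [0, 0, 0, 0, 0, 0, -1], [0, 0, 0, 0, 0, 0, -1], [0, 0, 0, 0, 0, 0, -1], [0, 0, 0, 0, 0, 0, -1]]]'

```text
time: 22.78
tool_pos: [0.3904, 0.2185, 0.0494]
tool_rot: [-0.0, -0.706, 0.708, 0.0]
contact_force: [0.6, -0.4, -1.5]
gripper_width: 0.319
```

```bash
python3 -c "
from pl import *
plan([0.3905,0.2185,0.0498],0); s=state(); print(s['gripper_width'],s['contact_force'],s['ft_torque'],abs(s['joint_vel']).max())
s,f=wristshot(); np.savez('w17.npz',**f); g=f['frame'].max(2);sub=(g[120:168,295:342]<150).astype(np.uint8)
nn,l,st,c=cv2.connectedComponentsWithStats(sub); print(c[1+np.argmax(st[1:,4])]+[295,120])
f=grab_frame('top'); a=cv2.resize(f['frame'][192:230,250:288],None,fx=10,fy=10,interpolation=cv2.INTER_CUBIC)
f=grab_frame('scene'); b=cv2.resize(f['frame'][208:246,276:314],None,fx=10,fy=10,interpolation=cv2.INTER_CUBIC); save('f17',np.hstack([a,b])); save('sf',f['frame'])"
```

```text
now [0.3904 0.2185 0.0494] yaw -y -0.11 tilt [-1.e-04 -1.e-04 -1.e+00] t 22.78
shift shares total (before turning) [-0.    -0.002 -0.01 ]
turn shares total [ 0.002 -0.001 -0.021]  shift if turned first [-0.    -0.002 -0.01 ]
0.31912667581340504 [ 0.62200731 -0.42866631 -1.50447679] [-0.04729149 -0.06617221  0.00122473] 0.000917838061537282
[318.76821192 142.51214128]
```

View pics/f17.png

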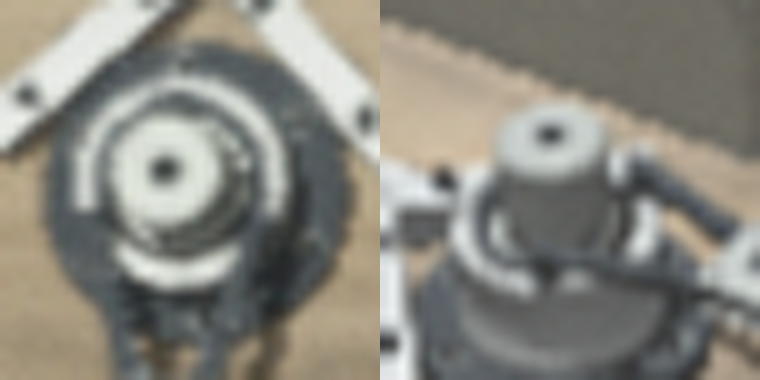

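carry_out --moves '[[[0, 0, 0, 0, 0, -0.012, -1], [0, 0, 0, 0, 0, 0, -1], [0, 0, 0, 0, 0, 0, -1], [0, 0, 0, 0, 0, 0, -1]]]'

```text
time: 23.27
tool_pos: [0.3903, 0.2185, 0.0498]
tool_rot: [-0.0, -0.706, 0.708, 0.0]
contact_force: [-0.2, 0.0, -3.5]
gripper_width: 0.321
```

carry_out --moves '[[[0, 0, 0, 0, 0, 0, -1], [0, 0, 0, 0, 0, 0, -1], [0, 0, 0, 0, 0, 0, -1]]]'

```text
time: 23.52
tool_pos: [0.3904, 0.2185, 0.0499]
tool_rot: [-0.0, -0.706, 0.708, 0.0]
contact_force: [-0.2, 1.1, -4.2]
gripper_width: 0.316
```

carry_out --moves '[[[0, 0, 0, 0, 0, 0, -1], [0, 0, 0, 0, 0, 0, -1], [0, 0, 0, 0, 0, 0, -1]]]'

```text
time: 23.77
tool_pos: [0.3904, 0.2185, 0.05]
tool_rot: [-0.0, -0.706, 0.708, 0.0]
contact_force: [0.1, 0.4, -1.8]
gripper_width: 0.317
```

```bash
python3 -c "
from pl import *
f=grab_frame('top'); save('tf',f['frame']); s=state(); print(s['contact_force'],s['tool_pos'],s['gripper_width'])
a=np.load('top0.npz')['frame'].astype(int); d=abs(f['frame'].astype(int)-a).max(2); print('changed px: scissors',(d[238:268,328:394]>60).sum(),'cutter/handles',(d[215:265,120:230]>60).sum())
print(ticket.job_done())"
```

```text
[-0.07696793 -0.63070192 -2.79393003] [0.39044396 0.21852585 0.0499633 ] 0.3200961593228872
changed px: scissors 0 cutter/handles 150
the job is handed in; nothing more can be done
None
```

```bash
python3 -c "
from h import *
a=np.load('top0.npz')['frame'];b=cv2.cvtColor(cv2.imread('pics/tf.png'),cv2.COLOR_BGR2RGB)
save('cmp',np.vstack([cv2.resize(x[215:268,120:260],None,fx=5,fy=5) for x in(a,b)]))"
```

```text
(no output)
```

View pics/cmp.png

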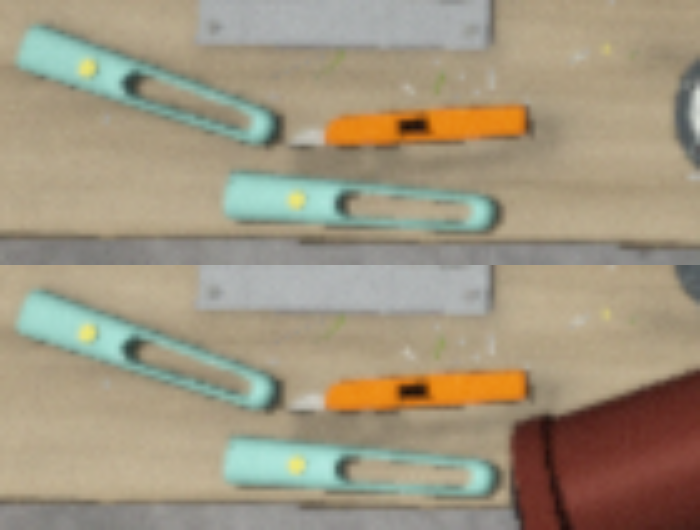

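I finished the job and handed it in at about 24 s. No verdict was reported, so the results below are my own checks.

- **Axle unit:** I pushed it at the roller, cradled between half-open fingers, until it stalled at about 22 N against both bars. Measured afterwards, it lay within 1 mm of its home, with its axis 50 mm from each bar. In the top views it has not moved since.
- **Pliers:** I gripped them by the handles and squeezed fully. The opening reads about 27 mm, slightly past the stop. They have not slipped in the hand; the pivot screw stays at the same wrist-camera pixel throughout.
- **Clip:** It was held spread over the end of the stub, then lowered with no sideways force. I touched the bearing face lightly (about 2.5 N) to find its height, then raised it about 1 mm so it hangs free.
- **Final position:** The clip centre is at roughly 49.7 mm, and the groove's middle is at 48.5 mm. It looks concentric in the top view, and the tool is level to within 0.1°. The pliers are still squeezed.
- **Loose items:** In the before-and-after top views, the scissors, box cutter and teal handles have not moved. The only changed pixels near them come from the arm coming into view.

**Disagreements:**
- The scene and wrist cameras differed by 1–2 mm on the clip's position relative to the stub. I went with the wrist estimate, and the top view supports it.
- The force reading is noisy by about 1 N, so it can't rule out a very light touch on the axle. Any such touch would be far below the 8 N limit.

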